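# Press a connector home on a plug-in card

### The arm

A 6-joint arm with a two-finger parallel gripper is mounted at the origin on a cart in front of the work surface, level with it; the furniture and walls round the work are solid. World frame = base frame: x ahead of the robot, y to its left, z up, the work surface at z = 0. Lengths are in m, angles in rad, forces in N, time in s.
With the tool pointing down it reaches from about 0.25 to 0.775 m from the base axis. Payload 4 kg.
Tool frame: the origin (TCP) lies between the finger pads; the fingertips stand 14 mm ahead of it and the grasp point (between the pads) lies 5 mm behind it; z points along the fingers, y is the direction in which the jaws open and shut (so a half turn about z gives the same grasp; the last joint's range is limited). The gripper opens to 94 mm and grips with 3 to 60 N. Pads are 16 mm wide; open, the fingers measure 119 mm over their backs; the gripper's body (75 mm by 177 mm) begins 78 mm behind the grasp point.
Start: joints at [-0.103, 0.087, 1.371, -0, 1.684, -0.103], TCP at [0.55, -0, 0.196] pointing down, gripper open.
Joint ranges: [-3.1, 3.1], [-0.76, 2.03], [0.27, 2.55], [-1.08, 4.22], [0.17, 2.65], [-2.57, 2.57]. Speed limits (rad/s): [2.79, 2.79, 3.14, 3.14, 3.14, 3.14].

### API

Orientations are given as [roll, pitch, yaw] about the fixed x, y, z axes, in that order (R = Rz(yaw) Ry(pitch) Rx(roll)).
In Python, from bench import robot, cams, spotter gives the robot as it stands.
- The arm moves only by the shell command python3 -m inch 'ROWS'. ROWS is JSON, a list of rows, each an object of numbers: "grip": the opening, from 0 (shut) to 1 (fully open); "dx", "dy", "dz": the shift along the tool's x, y, z in units of 25 mm (1.0 is 25 mm); "rx", "ry", "rz": the turn, a rotation vector about the tool's x, y, z in units of 5 degrees (1.0 is 5 degrees). A call has 1 to 12 rows; each row shifts and turns the pose as measured when the row begins, along the tool's axes as they then stand; what a row does not reach is not made up. A row lasts 1/8 s, in which the tool goes at most 62.5 mm and 10.7 degrees, less where a joint would pass 70% of its speed; a pose out of reach is approached as far as the arm can. A call is refused whole if a number of a shift passes 1 or a number of a turn 1, either way. A call with a gripper value outside its range is refused whole. The fingers move at their own pace and stop on an object; the grip force is fixed at half the most. Time passes only in rows, so rows that do not move let the fingers close. It gives the time, the measured TCP pose, the force and the opening at its end, in the units of the state.
- robot.get_obs(): the state, without advancing time (a new reading comes with each control period).
- cams.snapshot(name): name is "scene" or "side" or "wrist"; returns a dict with "frame" (400x640x3 uint8, red, green, blue), "intrinsics" (3x3 intrinsics, pixels), "eye" and "orientation" of the camera in the world. Camera axes: x right, y up, looking along -z (the intrinsics and any distortion apply to the point x, -y, -z); pixel columns grow to the right and rows downward; lengths in m; the calibration is good to about 2 mm. A picture is of the moment at which its call begins. There is no depth.
- robot.close_job(): hands the job in, once; it reports no verdict.
Trained networks look in a picture, given as the dict that the camera call returned (one of the last four; its "shot" number tells which), for a name from the list of things; names that differ only in an ending like _2 or _b are one class to them, and where a whole thing is asked for, a point or a joint stands for the part that bears it (a point fixed in the world has none). Each returns a list of dicts, best first, with "score" (0 to 1); they miss things now and then, are a little off and sometimes report something else, mostly with a low value. They report only what shows in the picture. A call takes as long as a camera call.
- spotter.regions_of(picture, query): "pixels" (400x640 bool, what is visible of it) and "extent" ([left, top, right, bottom] in pixels, round what is visible of it).
- spotter.place_of(picture, query): "pixel" ([column, row] in pixels: a listed point, or the origin of a listed thing).
The state is a dict: "time": time; "joint_positions": joint angles; "qvel": joint speeds; "joint_torque": joint torques, N m; "tool_pos": TCP position; "ee_rot": TCP orientation; "wrist_force": force on the tool from outside, world axes, zero at the start; "wrist_torque": the same for the moment, N m; "width": finger opening in m.
Only numpy, scipy, OpenCV 4.12 (cv2) and the standard library are available. Lean on these libraries where they do the work, as an engineer would, in place of code of your own. Each camera call takes 0.05 s, during which the arm holds its last target.

### The job

Someone left a blue relay on the bed of the small bench press: put it in the black tray. Then slide the card, on its backing plate, into the press up to the rear stops so that its raised white connector stands under the ram, push the press's knob all the way down to its stop and hold it there a moment so the connector is fully home, let the knob come back up, and lay the card flat on the blue-green mat again. Keep the card level and leave the other things where they are.

Things in the scene. Friction and masses are not known exactly. Their poses are not given: they have to be found in the camera images.
- press: blue cast bench press with a sprung vertical plunger, fixed, 178 x 90 x 188 mm. Origin: on the ram axis at bench level; x points from its open front to its column, z up. Its head (56 mm wide, 85 to 136 mm high) reaches forward to x = -20 mm; the column starts at x = +30 mm. Two stop pins meet the far edge of the card's plate at x = +10.5 mm; the connector is then under the ram
- bed (a point): the point of the flat steel bed's top, 20 mm over the bench, on the ram axis; axes as the press. The bed is 64 mm wide, from x = -110 to +54 mm. Two side rails, tops 8 mm over the bed, guide the 60 mm wide plate with 2.5 mm to spare each side from x = -51 to +11 mm, with flared mouths from x = -68 mm
- plunger (a joint): travel of the press plunger in m: 0 = up (its spring, 4 N at the top and 9 N at the bottom, brings it back), 0.018 = down on its stop. The ram's pressing face (18 mm along x, 54 mm along y) is 59 mm over the bench when up, 41 mm at the stop
- knob_top (a point): centre of the flat top of the plunger's round black knob (42 mm diameter, red dot on top); 188 mm over the bench when up, 170 mm at the stop; moves with the plunger
- card: green circuit card screwed on an aluminium backing plate 112 x 60 x 8 mm (x by y by z). Origin: centre of the plate's underside; its x axis points to the end with the connector. Parts on the card reach at most 21 mm height. About 0.27 kg
- grip (a point): the middle of the card's grip, 30 mm over the plate's underside, at x = -38 mm of the card: an upright aluminium bar 30 mm long (card x), 10 mm thick (card y), from the plate's top at 8 mm up to 34 mm
- header (a joint): how far the white connector has been pressed into the card, in m: 0 = 6 mm proud, 0.006 = fully home. It is stiff (5 N) and stays where it is pushed
- header_top (a point): centre of the connector's top face; the connector is 12 mm along card x, 50 mm along card y, centred at card x = +45 mm; its top is 27 mm over the plate's underside when fully proud, 21 mm when home
- mat: blue-green mat, 130 x 150 x 3 mm (x by y by z), fixed to the bench; origin: centre of its underside. The card lies on it at the start
- relay: blue box-shaped relay, 13 x 29 x 28 mm (x by y by z), origin at the centre of its underside; it stands on the front of the press bed with its long side about along the press's x axis. 18 g
- tray: black open tray, outside 92 x 66 x 22 mm (x by y by z), walls and floor 2 mm, fixed to the bench; origin: centre of its underside. A small yellow rubber cap lies fixed in its +x end (beyond x = +26 mm)
- oil_bottle: bystander: blue bottle with white cap, 30 mm diameter, 71 mm tall, origin at the centre of its underside
- solder_reel: bystander: small white reel of solder, 56 x 44 x 24 mm, origin at the centre of its underside
- flux_tin: bystander: round yellow tin, 44 mm diameter, 21 mm tall, origin at the centre of its underside

How it is judged:
On the way, in this order (a step that is already met when the one before it is completed fails the run):
1. the relay lies in the black tray, let go (x of relay in the frame of tray between -0.046 and 0.046 m and y of relay in the frame of tray between -0.033 and 0.033 m and z of relay in the frame of tray between -0.005 and 0.022 m and linear speed of relay below 0.03 m/s and contact force between the fingers and relay below 0.1 N), for 0.2 s.
2. the card lies in the press, pushed up to the rear stops, its connector still proud under the ram, plunger up (x of header_top in the frame of press between -0.006 and 0.006 m and y of header_top in the frame of press between -0.006 and 0.006 m and z of card in the frame of press below 0.0225 m and angle between the x axis of card and the x axis of press, either way round below 0.12 rad and value of joint each of header, plunger below 0.003 m), for 0.1 s.
3. the plunger is held down on its stop for at least 0.3 s, with the card in place and the connector home (x of header_top in the frame of press between -0.006 and 0.006 m and y of header_top in the frame of press between -0.006 and 0.006 m and z of card in the frame of press below 0.0225 m and angle between the x axis of card and the x axis of press, either way round below 0.12 rad and value of joint plunger above 0.0165 m and value of joint header above 0.0048 m), for 0.3 s.
At the end, for the whole second after the job is handed in: The connector is home (within 1.2 mm of fully down), the plunger is back up (within 2 mm), the card lies flat and still on the mat (the plate's middle within 45 mm of the mat's middle along mat x and 55 mm along mat y, tilt under 0.06 rad), and the relay lies in the black tray (all of step 1 and value of joint plunger below 0.002 m and value of joint header above 0.0048 m and x of card in the frame of mat between -0.045 and 0.045 m and y of card in the frame of mat between -0.055 and 0.055 m and z of card in the frame of mat below 0.007 m and angle between card's own z axis and vertical below 0.06 rad and linear speed of card below 0.02 m/s); the robot touches nothing.
It fails at once if the card is tilted more than 0.4 rad (angle between card's own z axis and vertical above 0.4 rad).
It fails at once if a bystander is moved by more than 25 mm or tipped (distance of any of oil_bottle, solder_reel, flux_tin from where it was at the start of the episode above 0.025 m or angle between oil_bottle's own z axis and vertical above 0.4 rad).
It also fails if it takes over 72 s, if anything falls off the work surface, if the arm or the gripper's body presses on something with over 40 N, if the wrist force passes 120 N, or if a joint passes its speed limit or range.

## Working session

There is one attempt and no reset: what is moved stays moved. The work goes in short steps, Python scripts to look and compute and a shell command to move; the robot and the scene stay as the last step left them, time stands still between calls to the robot, and variables do not carry over. Pictures are saved under pics/ and viewed, and the job is handed in when it is done.

```bash
ls; mkdir -p pics; python3 - <<'E'
from bench import robot,cams,spotter
import cv2,numpy as np
print(robot.get_obs())
for n in ["scene","side","wrist"]:
    p=cams.snapshot(n); cv2.imwrite(f"pics/a_{n}.png",p["frame"][:,:,::-1])
    print(n,p["intrinsics"].tolist(),p["eye"],p["orientation"],[k for k in p])
E
```

```text
pics
{'time': 0.0, 'joint_positions': array([-1.03080287e-01,  8.79797460e-02,  1.37225023e+00, -1.93916759e-05,
        1.68359131e+00, -1.03091859e-01]), 'qvel': array([-7.84133987e-04, -1.31880893e-03,  1.05478294e-03, -5.12946542e-05,
        1.33544542e-03,  1.76692988e-05]), 'joint_torque': array([ 1.28542815e-03, -3.40182602e+01, -3.02423716e+01,  7.18220207e-02,
        3.29729996e-02, -1.13141955e-04]), 'tool_pos': array([5.49430996e-01, 5.81063637e-05, 1.94692723e-01]), 'ee_rot': array([-3.13937387e+00, -2.10175480e-04,  1.57080550e+00]), 'wrist_force': array([-0.28987366,  0.33485209,  0.61051495]), 'wrist_torque': array([0.00144978, 0.00361372, 0.0232427 ]), 'width': 0.09387182427008962}
scene [[487.40981630661054, 0.0, 314.4621822711163], [0.0, 487.40981630661054, 205.31462747182556], [0.0, 0.0, 1.0]] [-0.04841579 -0.57621569  0.69242462] [ 9.10379576e-01 -8.41350188e-05 -9.29330403e-01] ['frame', 'intrinsics', 'eye', 'orientation', 'shot']
side [[512.0478986286289, 0.0, 323.18273337554206], [0.0, 512.0478986286289, 199.93883560242273], [0.0, 0.0, 1.0]] [ 1.12223472 -0.40253261  0.80712971] [0.76680639 0.01161857 1.12969371] ['frame', 'intrinsics', 'eye', 'orientation', 'shot']
wrist [[291.8792595602329, 0.0, 318.5693796551692], [0.0, 291.8792595602329, 201.35172870878708], [0.0, 0.0, 1.0]] [0.55162785 0.0817979  0.38265504] [-0.28454491  0.00160101  0.00134756] ['frame', 'intrinsics', 'eye', 'orientation', 'shot']
```

View pics/a_scene.png

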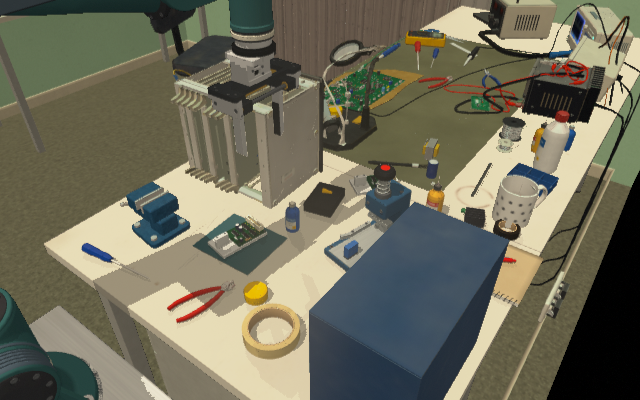

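View pics/a_side.png

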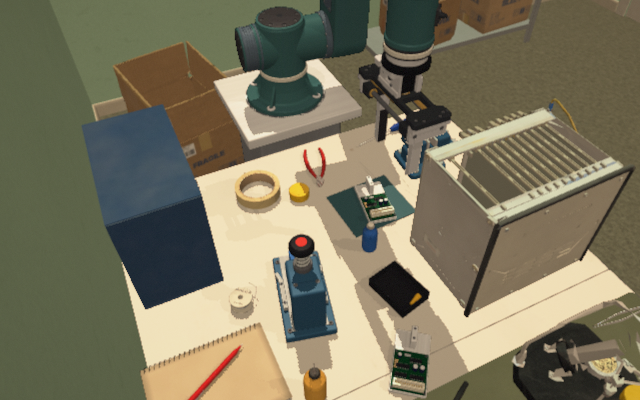

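View pics/a_wrist.png

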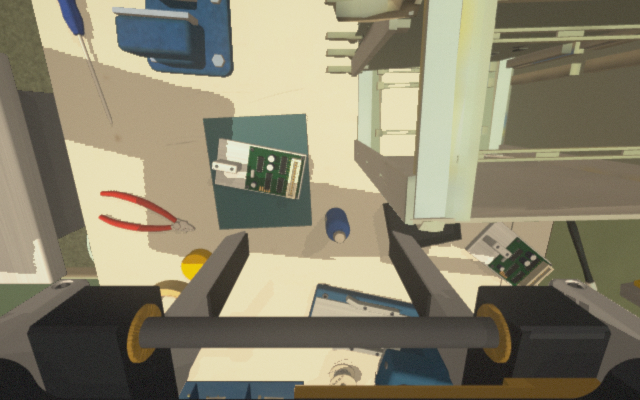

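The scene view shows the press at about (385,205) with the relay at (351,248), and the card on the mat at (238,238). The tray is at (325,198), the bottle at (292,218) and the tin at (256,292). A second, decoy card lies beyond the tray, and a rack and a big blue cabinet stand nearby as obstacles. Next I'll localise everything.

```bash
cat > h.py <<'E'
from bench import robot,cams,spotter
import cv2,numpy as np
from scipy.spatial.transform import Rotation as R
from scipy.optimize import least_squares
def cam(p):
    return p["intrinsics"],np.array(p["eye"]),R.from_euler("xyz",p["orientation"]).as_matrix()
def proj(p,X):
    K,e,M=cam(p); X=np.atleast_2d(X)
    c=(X-e)@M; c=c*[1,-1,-1]
    q=c@K.T; return q[:,:2]/q[:,2:]
def ray(p,uv,z):
    K,e,M=cam(p); d=np.linalg.inv(K)@[uv[0],uv[1],1]; d=M@(d*[1,-1,-1])
    t=(z-e[2])/d[2]; return e+t*d
def tri(obs):
    A=[];b=[]
    for p,uv in obs:
        K,e,M=cam(p); d=np.linalg.inv(K)@[uv[0],uv[1],1]; d=M@(d*[1,-1,-1]); d/=np.linalg.norm(d)
        P=np.eye(3)-np.outer(d,d); A.append(P); b.append(P@e)
    return np.linalg.lstsq(np.vstack(A),np.hstack(b),rcond=None)[0]
def snap(n,f=None):
    p=cams.snapshot(n)
    if f: cv2.imwrite(f"pics/{f}.png",p["frame"][:,:,::-1])
    return p
E
python3 - <<'E'
from h import *
import pickle
ps={n:snap(n) for n in ["scene","side","wrist"]}
out={}
for q in "press bed knob_top card grip header_top mat relay tray oil_bottle solder_reel flux_tin".split():
    print("==",q)
    for n,p in ps.items():
        r=spotter.place_of(p,q); g=spotter.regions_of(p,q) if q not in("bed",) else []
        out[q,n]=(r,g)
        print(n,[(np.round(x["pixel"],1).tolist(),round(x["score"],2)) for x in r[:3]],[(np.round(x["extent"]).tolist(),round(x["score"],2)) for x in g[:3]])
pickle.dump((ps,out),open("m.pkl","wb"))
E
```

```text
== press
scene [([377.7, 239.6], 0.66)] []
side [([306.2, 307.9], 0.93), ([372.3, 203.5], 0.28)] [([274.0, 232.0, 340.0, 342.0], 0.84)]
wrist [([377.6, 319.4], 0.98), ([261.6, 165.6], 0.44)] [([308.0, 284.0, 453.0, 385.0], 0.81)]
== bed
scene [([377.3, 238.8], 0.97)] []
side [([301.9, 300.3], 0.92)] []
wrist [([383.6, 332.2], 0.8), ([341.2, 371.0], 0.24)] []
== knob_top
scene [([385.3, 168.6], 0.61), ([251.9, 297.7], 0.43)] [([369.0, 163.0, 397.0, 227.0], 0.78)]
side [([300.1, 245.5], 0.75)] [([289.0, 235.0, 315.0, 263.0], 0.93)]
wrist [] [([377.0, 349.0, 385.0, 364.0], 0.53)]
== card
scene [([242.0, 241.8], 0.92)] [([209.0, 216.0, 269.0, 254.0], 0.88)]
side [([372.9, 203.5], 0.85)] [([353.0, 176.0, 398.0, 222.0], 0.72)]
wrist [([340.2, 372.1], 0.41), ([222.4, 166.6], 0.26)] [([213.0, 137.0, 305.0, 197.0], 0.71)]
== grip
scene [([219.8, 235.2], 0.82)] [([210.0, 215.0, 269.0, 258.0], 0.81), ([286.0, 200.0, 301.0, 233.0], 0.57)]
side [([369.7, 181.1], 0.63)] [([356.0, 177.0, 397.0, 222.0], 0.84)]
wrist [([225.6, 164.3], 0.73)] [([211.0, 138.0, 306.0, 197.0], 0.77)]
== header_top
scene 
[... 950 characters left out ...]
 ([378.3, 238.5], 0.3)] [([287.0, 201.0, 300.0, 235.0], 0.61)]
side [([366.4, 248.7], 0.85)] [([362.0, 222.0, 377.0, 254.0], 0.84)]
wrist [([335.2, 216.0], 0.57)] [([323.0, 209.0, 349.0, 241.0], 0.84)]
== solder_reel
scene [] [([243.0, 281.0, 267.0, 302.0], 0.21)]
side [([241.3, 300.9], 0.82)] [([227.0, 285.0, 259.0, 315.0], 0.82)]
wrist [([339.5, 369.4], 0.57)] [([331.0, 364.0, 356.0, 386.0], 0.56), ([310.0, 283.0, 452.0, 383.0], 0.41)]
== flux_tin
scene [([253.6, 298.9], 0.73)] [([242.0, 282.0, 269.0, 306.0], 0.62)]
side [([299.6, 197.7], 0.71)] [([290.0, 183.0, 312.0, 200.0], 0.57)]
wrist [([200.8, 260.5], 0.64)] [([180.0, 251.0, 210.0, 280.0], 0.62), ([202.0, 112.0, 314.0, 228.0], 0.33)]
```

```bash
python3 - <<'E'
from h import *
import pickle
ps,o=pickle.load(open("m.pkl","rb"))
def crop(n,x0,y0,x1,y1,s,f):
    im=ps[n]["frame"][y0:y1,x0:x1,::-1]
    im=cv2.resize(im,None,fx=s,fy=s,interpolation=cv2.INTER_CUBIC)
    for x in range((x0+9)//10*10,x1,10): 
        cv2.line(im,((x-x0)*s,0),((x-x0)*s,4 if x%50 else 12),(0,0,255),1)
        if x%20==0: cv2.putText(im,str(x),((x-x0)*s,22),0,.35,(0,0,255),1)
    for y in range((y0+9)//10*10,y1,10):
        cv2.line(im,(0,(y-y0)*s),(4 if y%50 else 12,(y-y0)*s),(0,0,255),1)
        if y%20==0: cv2.putText(im,str(y),(14,(y-y0)*s+4),0,.35,(0,0,255),1)
    cv2.imwrite(f"pics/{f}.png",im)
crop("wrist",190,100,320,240,4,"c1")
crop("wrist",300,190,460,310,5,"c2")
crop("scene",280,160,440,280,5,"c3")
crop("side",260,220,420,340,5,"c4")
def T(q,ns):
    print(q,tri([(ps[n],o[q,n][0][0]["pixel"]) for n in ns]))
T("press",["side","wrist","scene"]);T("bed",["scene","side"]);T("knob_top",["scene","side"]);T("card",["scene","side"]);T("grip",["scene","side","wrist"]);T("header_top",["scene","side","wrist"]);T("tray",["side","wrist","scene"]);T("oil_bottle",["side","wrist","scene"]);T("flux_tin",["side","wrist","scene"]);T("mat",["side","scene"])
print(ray(ps["side"],o["solder_reel","side"][0][0]["pixel"],0))
g=o["relay","scene"][1][0]["extent"];print(ray(ps["scene"],[(g[0]+g[2])/2,(g[1]+g[3])/2],.034))
E
```

```text
press [ 6.46810651e-01 -2.22534465e-01  1.60499543e-04]
bed [ 0.63853411 -0.2268576   0.01406376]
knob_top [ 0.64763401 -0.22498572  0.18247843]
card [4.74363924e-01 9.24872053e-03 2.23927317e-04]
grip [0.43705159 0.02528901 0.03240312]
header_top [0.51633695 0.00394888 0.02347597]
tray [ 0.68826934 -0.05169694 -0.0055068 ]
oil_bottle [ 0.57485151 -0.05315356  0.00132737]
flux_tin [ 0.37734211 -0.12025561 -0.00646945]
mat [0.4662797  0.00161491 0.00429116]
[ 0.58270103 -0.32511982  0.        ]
[ 0.55662013 -0.21169903  0.034     ]
```

View pics/c1.png

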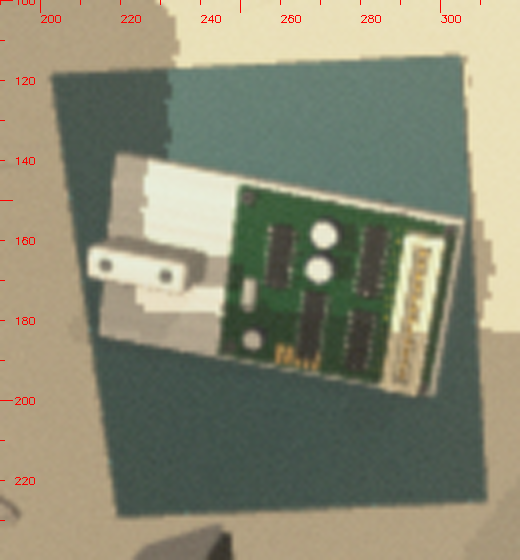

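View pics/c2.png

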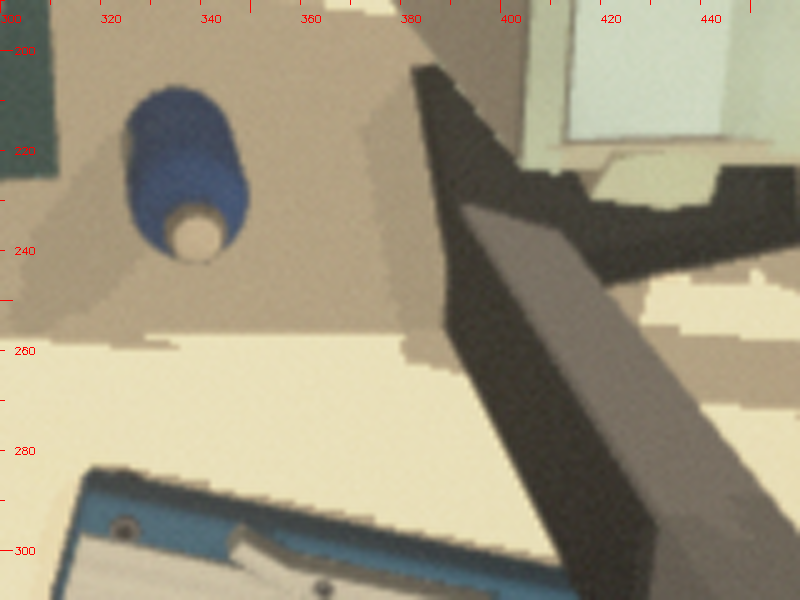

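View pics/c3.png

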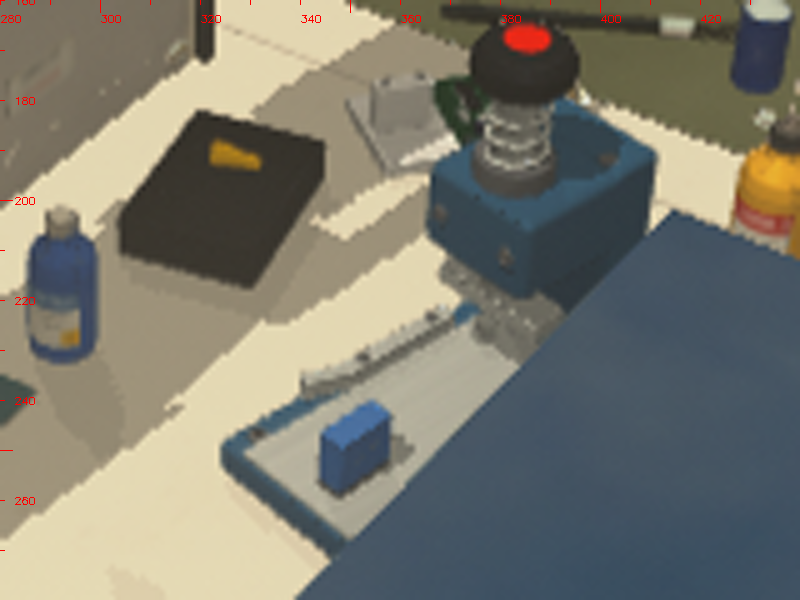

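View pics/c4.png

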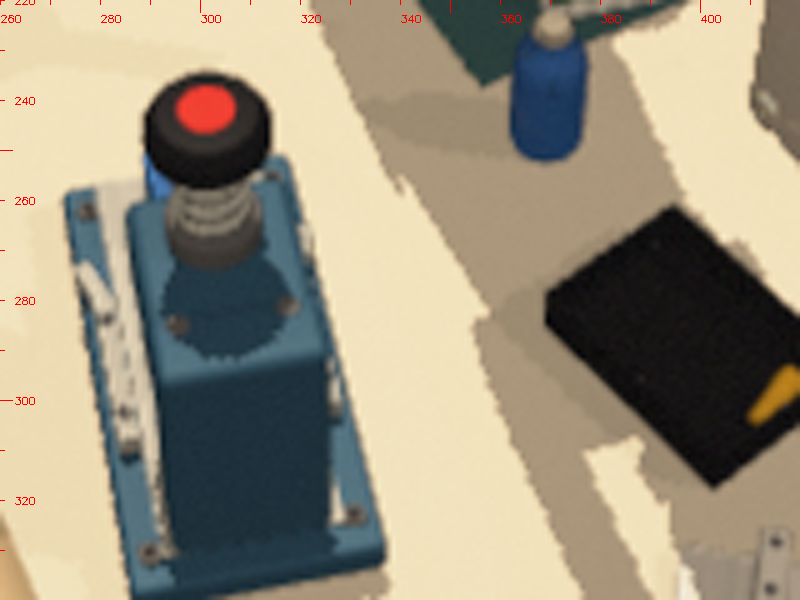

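Both views show the relay standing on the front of the bed, off the ram axis and inside the rails. The yellow cap sits in the tray's far end. Now I'll fit the poses and find the cabinet and rack limits.

```bash
python3 - <<'E'
from h import *
import pickle
ps,o=pickle.load(open("m.pkl","rb"))
s,sd,w=ps["scene"],ps["side"],ps["wrist"]
for uv in [(219,138),(305.7,154.5),(298.7,199),(214.5,183.8)]: print("card",ray(w,uv,.011).round(4))
for uv in [(203,118.2),(305.5,113.7),(311.7,225),(219.5,229.2)]: print("mat",ray(w,uv,.003).round(4))
print("tray scene",[ray(s,uv,.022)[:2].round(4) for uv in [(320,182),(345,189),(331,212),(304,203)]])
print("tray side",[ray(sd,uv,.022)[:2].round(4) for uv in [(394.5,261),(428,292),(403,311.5),(369,279)]])
print("cab side bottom",[ray(sd,uv,0)[:2].round(3) for uv in [(219,280),(150,302)]])
print("rack side bottom",[ray(sd,uv,0)[:2].round(3) for uv in [(414,247),(468,303),(598,255)]])
# cab heights: top corners via scene + side
print("cab top",[tri([(s,a),(sd,b)]).round(3) for a,b in [((394,205),(190,187)),((508,240),(113,223)),((311,309),(157,107))]])
print("rack top",[tri([(s,a),(sd,b)]).round(3) for a,b in [((264,110),(425,152)),((322,78),(490,217))]])
print("press bed corner L scene",ray(s,(328,251),.02).round(4),ray(s,(347,268),.02).round(4))
print("press base side: frontR, frontL?, rearR, rearL",[ray(sd,uv,.012)[:2].round(4) for uv in [(274,259),(316,251),(286,340),(336.5,330)]])
print("knob c",tri([(s,(385.3,167.5)),(sd,(301,241.8))]))
for r in [(344,249.5)]: pass
print("relay top corners scene",[ray(s,uv,.048)[:2].round(4) for uv in [(344,247.5),(355.5,240.3),(357.6,243.5),(346.5,250.5)]])
E
```

```text
card [0.4271 0.0552 0.011 ]
card [0.5352 0.0348 0.011 ]
card [ 0.5253 -0.0239  0.011 ]
card [ 0.4157 -0.0034  0.011 ]
mat [0.4067 0.0789 0.003 ]
mat [0.5351 0.0845 0.003 ]
mat [ 0.5421 -0.0637  0.003 ]
mat [ 0.4133 -0.0702  0.003 ]
tray scene [array([ 0.7238, -0.0161]), array([ 0.7359, -0.0799]), array([ 0.6457, -0.1034]), array([ 0.6358, -0.0358])]
tray side [array([ 0.6398, -0.0345]), array([ 0.7264, -0.0159]), array([ 0.7415, -0.0779]), array([ 0.6551, -0.0983])]
cab side bottom [array([ 0.52 , -0.348]), array([ 0.512, -0.478])]
rack side bottom [array([0.613, 0.029]), array([0.767, 0.047]), array([0.787, 0.343])]
cab top [array([ 0.494, -0.338,  0.235]), array([ 0.525, -0.483,  0.232]), array([ 0.258, -0.347,  0.235])]
rack top [array([0.599, 0.029, 0.244]), array([0.776, 0.019, 0.257])]
press bed corner L scene [ 0.5417 -0.1695  0.02  ] [ 0.5248 -0.2265  0.02  ]
press base side: frontR, frontL?, rearR, rearL [array([ 0.5278, -0.2378]), array([ 0.5455, -0.1561]), array([ 0.6982, -0.2828]), array([ 0.7184, -0.1966])]
knob c [ 0.64563112 -0.22389521  0.18680762]
relay top corners scene [array([ 0.5438, -0.2055]), array([ 0.5746, -0.212 ]), array([ 0.5692, -0.2204]), array([ 0.5396, -0.2141])]
```

```bash
python3 - <<'E'
from h import *
import pickle
ps,o=pickle.load(open("m.pkl","rb"))
s,sd,w=ps["scene"],ps["side"],ps["wrist"]
e=w["eye"]
for n,p in (("scene",s),("side",sd)):
    print(n,proj(p,e),proj(p,[.5494,0,.1947]),proj(p,[.55,0,.27]),proj(p,[.55,.04,.38]))
    im=p["frame"][:,:,::-1].copy()
    u=proj(p,e)[0].astype(int); cv2.circle(im,tuple(int(v) for v in u),2,(0,0,255),-1)
    x0,y0=(150,0) if n=="scene" else (330,0)
    cv2.imwrite(f"pics/g_{n}.png",cv2.resize(im[y0:y0+190,x0:x0+180],None,fx=4,fy=3.1))
print(R.from_euler("xyz",robot.get_obs()["ee_rot"]).as_matrix().round(3))
E
```

```text
scene [[221.3733619   43.51215416]] [[261.43126948 148.06496705]] [[258.95738139 113.17610758]] [[237.70043991  50.52295766]]
side [[449.9340278   55.02837849]] [[393.71824207 159.33137833]] [[397.80883423 126.03603269]] [[426.5826837   62.59342043]]
[[-0.  1.  0.]
 [ 1.  0. -0.]
 [-0.  0. -1.]]
```

View pics/g_scene.png

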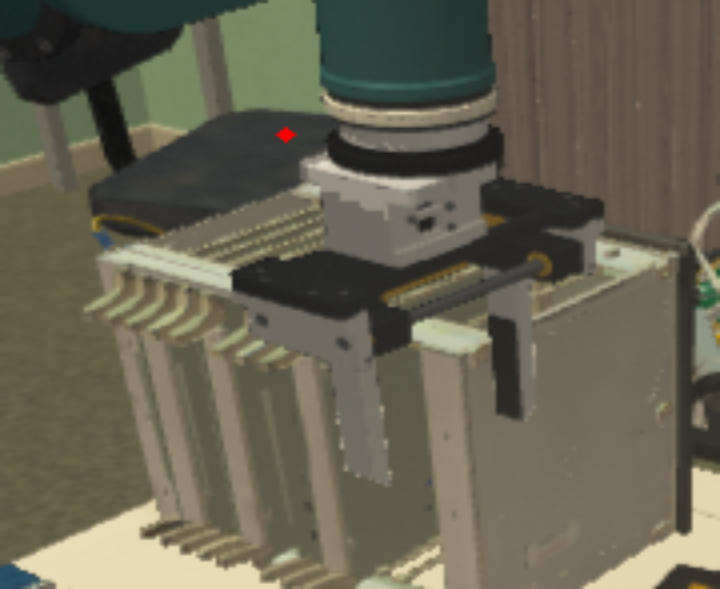

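View pics/g_side.png

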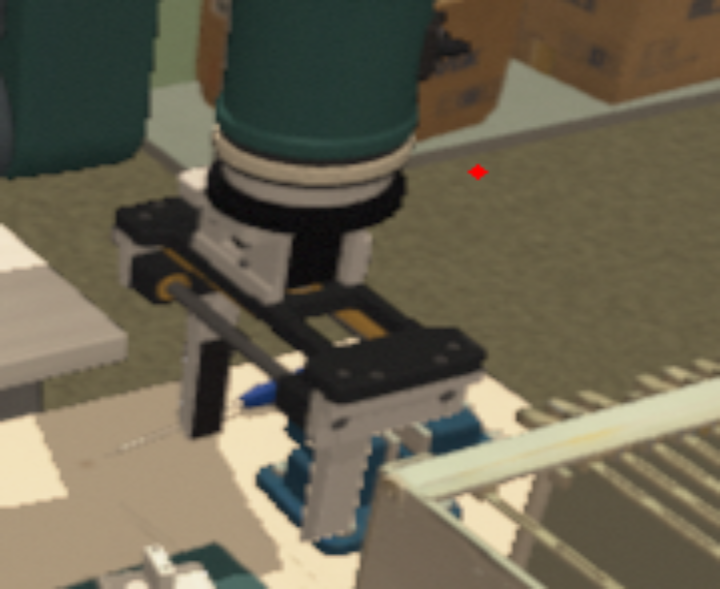

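No camera housing shows at the eye position, so only the 75 x 177 mm body matters for clearance. The measurements agree with the given sizes, so I'll start moving toward the relay.

```bash
cat >> h.py <<'E'
def go(x,y,z,yaw=None):
    o=robot.get_obs(); P=o["tool_pos"]; M=R.from_euler("xyz",o["ee_rot"]).as_matrix()
    d=M.T@(np.array([x,y,z])-P)/.025
    print("t",round(o["time"],2),"pos",P.round(4),"rpy",o["ee_rot"].round(4),"w",round(o["width"],4),"F",np.round(o["wrist_force"],1))
    if yaw is not None:
        Mt=R.from_euler("xyz",[np.pi,0,yaw]).as_matrix()
        r=R.from_matrix(M.T@Mt).as_rotvec()/np.radians(5)
        d2=Mt.T@(np.array([x,y,z])-P)/.025
        print("turn",r.round(2),"shift after turn",d2.round(2))
    print("shift now",d.round(2))
E
python3 -m inch '[{"dx":-1,"grip":0.5},{"dx":-1},{"dx":-1},{"dx":-1},{"dx":-1},{"dx":-1},{"dx":-1},{"dx":-1},{"dx":-0.5}]'
python3 -c "
from h import *
go(.557,-.213,.09,2.93)"
```

```text
t 3.75 pos [0.55   0.     0.1959] rpy [3.1415 0.     1.5708] w 0.094 F [-0.3  0.6  0.9]
turn [  0.     0.   -15.58] shift after turn [-2.06 -8.27  4.24]
shift now [-8.52  0.28  4.24]invalid input at $[0]: expected keys grip, dx, dy, dz, rx, ry, rz
```

```bash
python3 -m inch '[{"grip":0.5,"dx":-1,"dy":0,"dz":0,"rx":0,"ry":0,"rz":0},{"grip":0.5,"dx":-1,"dy":0,"dz":0,"rx":0,"ry":0,"rz":0},{"grip":0.5,"dx":-1,"dy":0,"dz":0,"rx":0,"ry":0,"rz":0},{"grip":0.5,"dx":-1,"dy":0,"dz":0,"rx":0,"ry":0,"rz":0},{"grip":0.5,"dx":-1,"dy":0,"dz":0,"rx":0,"ry":0,"rz":0},{"grip":0.5,"dx":-1,"dy":0,"dz":0,"rx":0,"ry":0,"rz":-1},{"grip":0.5,"dx":-1,"dy":0,"dz":0,"rx":0,"ry":0,"rz":-1},{"grip":0.5,"dx":-1,"dy":0,"dz":0,"rx":0,"ry":0,"rz":-1},{"grip":0.5,"dx":-0.5,"dy":0,"dz":0,"rx":0,"ry":0,"rz":-1}]'
python3 -c "
from h import *
go(.557,-.213,.09,2.93)"
```

```text
time: 4.88
tool_pos: [0.5607, -0.217, 0.1959]
ee_rot: [3.141, 0.0, 1.934]
wrist_force: [-0.4, -0.1, -0.0]
width: 0.0473
t 4.88 pos [ 0.5607 -0.217   0.1959] rpy [3.1407 0.     1.9339] w 0.0473 F [-0.4 -0.1 -0. ]
turn [ 1.000e-02  1.000e-02 -1.141e+01] shift after turn [0.18 0.13 4.24]
shift now [ 0.2  -0.08  4.24]
```

```bash
python3 -m inch '[{"grip":0.5,"dx":0,"dy":0,"dz":0,"rx":0,"ry":0,"rz":-1},{"grip":0.5,"dx":0,"dy":0,"dz":0,"rx":0,"ry":0,"rz":-1},{"grip":0.5,"dx":0,"dy":0,"dz":0,"rx":0,"ry":0,"rz":-1},{"grip":0.5,"dx":0,"dy":0,"dz":0,"rx":0,"ry":0,"rz":-1},{"grip":0.5,"dx":0,"dy":0,"dz":0,"rx":0,"ry":0,"rz":-1},{"grip":0.5,"dx":0,"dy":0,"dz":0.2,"rx":0,"ry":0,"rz":-1},{"grip":0.5,"dx":0,"dy":0,"dz":0.4,"rx":0,"ry":0,"rz":-1},{"grip":0.5,"dx":0,"dy":0,"dz":0.4,"rx":0,"ry":0,"rz":-1},{"grip":0.5,"dx":0,"dy":0,"dz":0.4,"rx":0,"ry":0,"rz":-1},{"grip":0.5,"dx":0,"dy":0,"dz":0.4,"rx":0,"ry":0,"rz":-1},{"grip":0.5,"dx":0,"dy":0,"dz":0.2,"rx":0,"ry":0,"rz":-1},{"grip":0.5,"dx":0.1,"dy":0.1,"dz":0,"rx":0,"ry":0,"rz":-0.4}]'
python3 - <<'E'
from h import *
import pickle
go(.557,-.213,.09,2.93)
p=snap("wrist","b_wrist"); pickle.dump(p,open("bw.pkl","wb"))
for q in ["relay","bed","knob_top"]:
    print(q,[(np.round(x["pixel"],1).tolist(),round(x["score"],2)) for x in spotter.place_of(p,q)[:2]],[x["extent"] for x in spotter.regions_of(p,q)[:1]] if q=="relay" else "")
E
```

```text
time: 6.38
tool_pos: [0.5589, -0.2159, 0.1434]
ee_rot: [3.141, -0.0, 2.96]
wrist_force: [0.2, 0.2, -0.0]
width: 0.047
t 6.38 pos [ 0.5589 -0.2159  0.1434] rpy [ 3.1408e+00 -3.0000e-04  2.9597e+00] w 0.047 F [ 0.2  0.2 -0. ]
turn [ 0.01 -0.    0.34] shift after turn [0.1  0.1  2.14]
shift now [0.1  0.1  2.14]
relay [([552.2, 20.2], 0.64), ([326.3, 195.2], 0.58)] [[320.5, 182.9, 329.8, 213.8]]
bed [([326.7, 261.9], 0.97)] 
knob_top [([330.1, 388.8], 0.96)]
```

View pics/b_wrist.png

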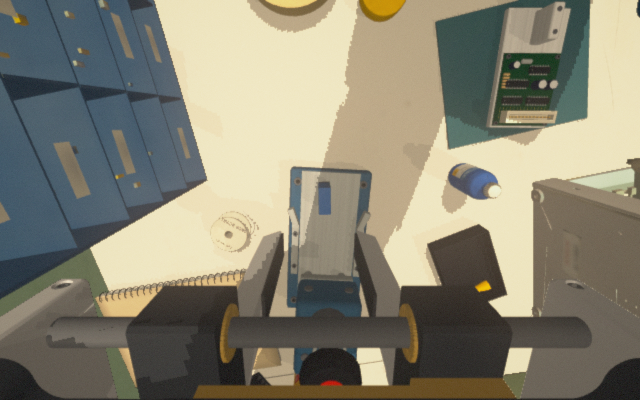

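The wrist picture shows the relay at (324,198) on the bed. The press runs straight down the image and the tray is at (467,262).

```bash
python3 - <<'E'
from h import *
import pickle
p=pickle.load(open("bw.pkl","rb"))
def crop(x0,y0,x1,y1,s,f):
    im=cv2.resize(p["frame"][y0:y1,x0:x1,::-1],None,fx=s,fy=s,interpolation=cv2.INTER_CUBIC)
    for x in range(x0,x1,10): cv2.putText(im,str(x),((x-x0)*s,8),0,.3,(0,0,255),1); cv2.line(im,((x-x0)*s,9),((x-x0)*s,14),(0,0,255),1)
    for y in range(y0,y1,10): cv2.putText(im,str(y),(0,(y-y0)*s+4),0,.3,(0,0,255),1); cv2.line(im,(20,(y-y0)*s),(25,(y-y0)*s),(0,0,255),1)
    cv2.imwrite(f"pics/{f}.png",im)
crop(280,160,380,260,6,"b1"); crop(420,210,520,310,6,"b2")
E
```

```text
(no output)
```

View pics/b1.png

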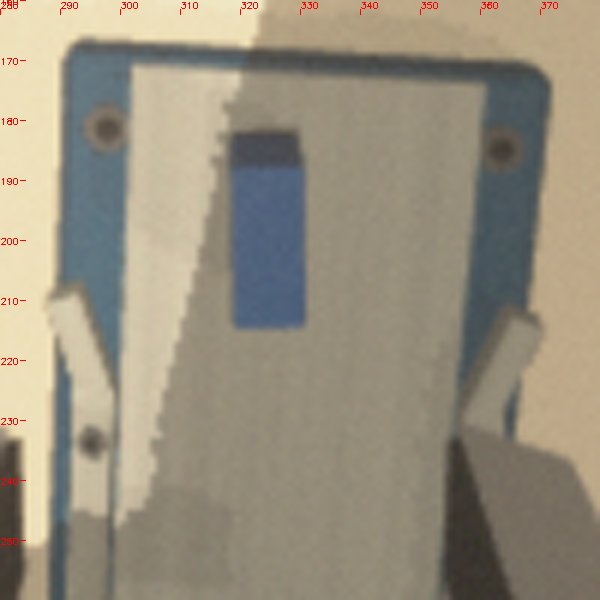

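View pics/b2.png

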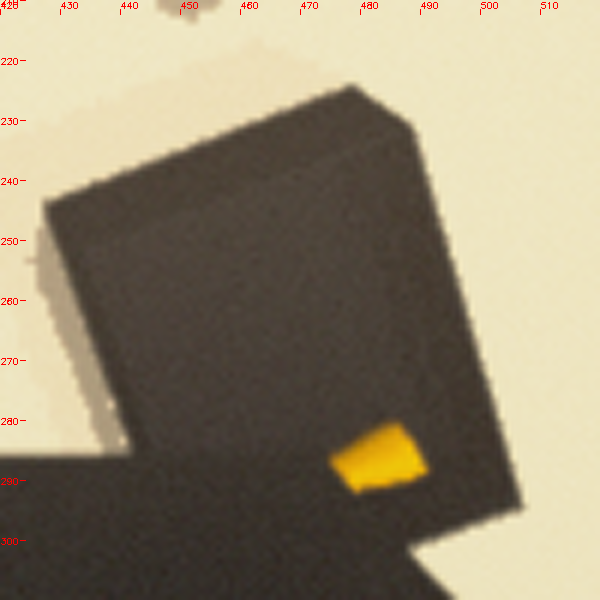

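```bash
python3 - <<'E'
from h import *
import pickle
p=pickle.load(open("bw.pkl","rb"))
L=[ray(p,u,.02)[:2] for u in [(302,171),(298.7,245)]];Rr=[ray(p,u,.02)[:2] for u in [(361,174),(353.8,250)]]
for a in (L,Rr): d=a[1]-a[0]; print("bed edge",np.round(a,4).tolist(),np.arctan2(d[1],d[0]))
print("front edge dir",np.arctan2(*(L[0]-Rr[0])[::-1])+np.pi/2, np.linalg.norm(L[0]-Rr[0]))
c=[ray(p,u,.048)[:2] for u in [(318.7,187.7),(330,187.7),(329.8,214.5),(319,214.5)]]
print("relay",np.round(c,4).tolist(),np.mean(c,0)); 
t=[ray(p,u,.022)[:2] for u in [(488.5,231),(506,294)]]; print("tray",np.round(t,4).tolist()); print("tray bottom",[ray(p,u,0)[:2].round(4) for u in [(427,244),(478,224)]])
# press model fit: yaw, x,y from bed edges in press frame: front corners (-.110,+-.032)
def f(v):
    x,y,a=v; M=np.array([[np.cos(a),-np.sin(a)],[np.sin(a),np.cos(a)]])
    pts=[]
    P=np.array([[-.11,-.032],[-.11,.032]])@M.T+[x,y]
    r=list((P-np.array([L[0],Rr[0]])).ravel())
    n=M[:,1]
    for q,s in ((L[1],-.032),(Rr[1],.032)): r.append((q-[x,y])@n-s)
    return r
s=least_squares(f,[.645,-.224,-.23]);print("press",s.x,np.round(s.fun,4))
go(.557,-.213,.038)
E
```

```text
bed edge [[0.5329, -0.2291], [0.6175, -0.2498]] -0.24046838316892322
bed edge [[0.5476, -0.1669], [0.6353, -0.1878]] -0.23306680167583219
front edge dir -0.23200472489722723 0.06383154264554004
relay [[0.5477, -0.2135], [0.5497, -0.2024], [0.5775, -0.2074], [0.5755, -0.2182]] [ 0.562607   -0.21036535]
tray [[0.6384, -0.0336], [0.7257, -0.0142]]
tray bottom [array([ 0.6535, -0.0967]), array([ 0.6382, -0.034 ])]
press [ 0.64722427 -0.2237297  -0.23566433] [-0.0001 -0.0001  0.0001  0.     -0.0003  0.0002]
t 6.62 pos [ 0.5595 -0.2161  0.1446] rpy [3.1415e+00 1.9000e-03 2.9583e+00] w 0.0472 F [-0.1 -0.5 -0.3]
shift now [0.13 0.1  4.26]
```

```bash
python3 -m inch '[{"grip":0.4,"dx":-0.08,"dy":0.25,"dz":0,"rx":0,"ry":0,"rz":0},{"grip":0.4,"dx":0,"dy":0,"dz":1,"rx":0,"ry":0,"rz":0},{"grip":0.4,"dx":0,"dy":0,"dz":1,"rx":0,"ry":0,"rz":0},{"grip":0.4,"dx":0,"dy":0,"dz":1,"rx":0,"ry":0,"rz":0},{"grip":0.4,"dx":0,"dy":0,"dz":0.8,"rx":0,"ry":0,"rz":0}]'
python3 - <<'E'
from h import *
go(.5622,-.2104,.038,2.96)
E
```

```text
time: 7.25
tool_pos: [0.567, -0.2099, 0.0517]
ee_rot: [-3.14, 0.011, 2.957]
wrist_force: [0.6, 0.5, 0.3]
width: 0.0376
t 7.25 pos [ 0.567  -0.2099  0.0517] rpy [-3.1401  0.0114  2.9573] w 0.0376 F [0.6 0.5 0.3]
turn [-0.02  0.13 -0.03] shift after turn [ 0.18 -0.05  0.55]
shift now [ 0.19 -0.05  0.54]
```

```bash
python3 -m inch '[{"grip":0.4,"dx":0.18,"dy":-0.05,"dz":0.25,"rx":0,"ry":0.13,"rz":0},{"grip":0.4,"dx":0,"dy":0,"dz":0.25,"rx":0,"ry":0,"rz":0},{"grip":0,"dx":0,"dy":0,"dz":0,"rx":0,"ry":0,"rz":0},{"grip":0,"dx":0,"dy":0,"dz":0,"rx":0,"ry":0,"rz":0},{"grip":0,"dx":0,"dy":0,"dz":0,"rx":0,"ry":0,"rz":0}]'
python3 - <<'E'
from h import *
go(.5622,-.2104,.038,2.96)
E
```

```text
time: 7.88
tool_pos: [0.5631, -0.21, 0.0399]
ee_rot: [-3.14, 0.001, 2.957]
wrist_force: [-0.4, 0.1, 0.3]
width: 0.0113
t 7.88 pos [ 0.5631 -0.21    0.0399] rpy [-3.1399e+00  9.0000e-04  2.9572e+00] w 0.0113 F [-0.4  0.1  0.3]
turn [-0.02  0.01 -0.03] shift after turn [ 0.03 -0.02  0.08]
shift now [ 0.03 -0.02  0.08]
```

```bash
python3 -m inch '[{"grip":0,"dx":0,"dy":0,"dz":-0.5,"rx":0,"ry":0,"rz":0},{"grip":0,"dx":0,"dy":0,"dz":-1,"rx":0,"ry":0,"rz":0},{"grip":0,"dx":0,"dy":0,"dz":-1,"rx":0,"ry":0,"rz":0},{"grip":0,"dx":0,"dy":0,"dz":-1,"rx":0,"ry":0,"rz":0},{"grip":0,"dx":0,"dy":0.5,"dz":-1,"rx":0,"ry":0,"rz":0},{"grip":0,"dx":0.2,"dy":1,"dz":0,"rx":0,"ry":0,"rz":1},{"grip":0,"dx":0.3,"dy":1,"dz":0,"rx":0,"ry":0,"rz":1},{"grip":0,"dx":0,"dy":0,"dz":0,"rx":0,"ry":0,"rz":1},{"grip":0,"dx":0,"dy":0,"dz":0,"rx":0,"ry":0,"rz":1},{"grip":0,"dx":0,"dy":0,"dz":0,"rx":0,"ry":0,"rz":1},{"grip":0,"dx":0,"dy":0,"dz":0,"rx":0,"ry":0,"rz":1},{"grip":0,"dx":0,"dy":0,"dz":0,"rx":0,"ry":0,"rz":1}]'
python3 - <<'E'
from h import *
snap("scene","d_scene")
go(.679,-.071,.14,1.786)
E
```

```text
time: 9.38
tool_pos: [0.5683, -0.1454, 0.1735]
ee_rot: [3.133, 0.021, 2.326]
wrist_force: [-0.3, 0.6, -0.5]
width: 0.0005
t 9.43 pos [ 0.5685 -0.1454  0.1737] rpy [3.1324 0.0217 2.3238] w 0.0001 F [-0.   0.5  0.3]
turn [0.17 0.21 6.16] shift after turn [1.96 4.95 1.35]
shift now [-0.82  5.25  1.41]
```

View pics/d_scene.png

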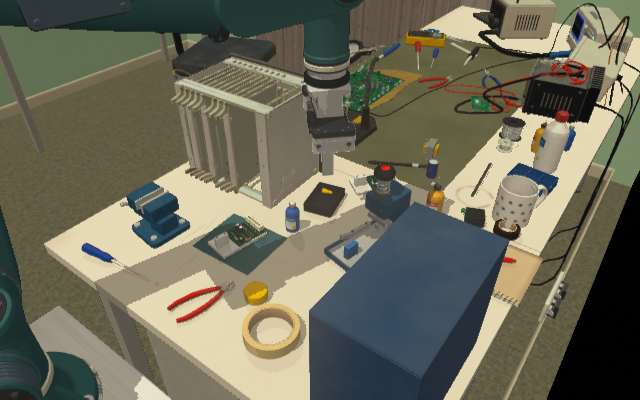

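The jaws shut to zero, so the grasp missed. The relay is still on the bed at (351,249) in the picture. I'll look closer.

```bash
python3 - <<'E'
from h import *
import pickle
p=snap("wrist","e_wrist"); s=snap("scene");pickle.dump((p,s),open("e.pkl","wb"))
g=spotter.regions_of(s,"relay");print([(x["extent"],x["score"]) for x in g[:2]])
x0,y0,x1,y1=320,220,400,280
im=cv2.resize(s["frame"][y0:y1,x0:x1,::-1],None,fx=9,fy=9,interpolation=cv2.INTER_CUBIC)
for x in range(x0,x1,10): cv2.putText(im,str(x),((x-x0)*9,10),0,.4,(0,0,255),1)
for y in range(y0,y1,10): cv2.putText(im,str(y),(0,(y-y0)*9+4),0,.4,(0,0,255),1)
cv2.imwrite("pics/e1.png",im)
E
```

```text
[([343.1, 234.6, 355.1, 261.0], 0.63), ([209.5, 215.9, 269.2, 257.7], 0.32)]
```

View pics/e_wrist.png

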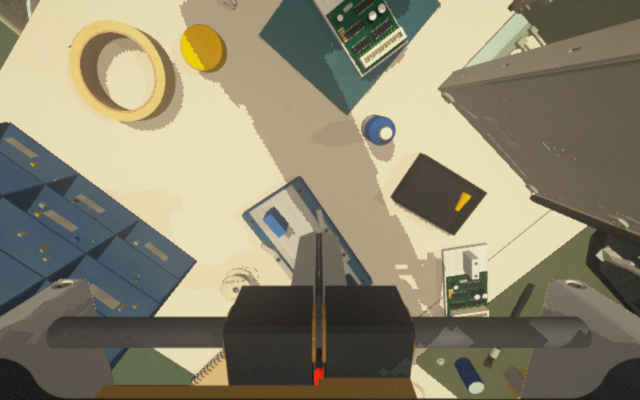

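View pics/e1.png

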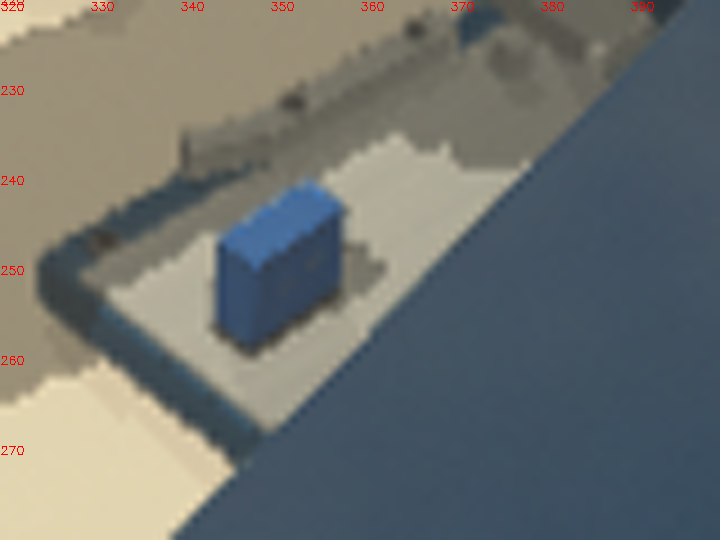

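```bash
python3 - <<'E'
from h import *
import pickle
p,s=pickle.load(open("e.pkl","rb"))
x0,y0,x1,y1=235,170,325,250
im=cv2.resize(p["frame"][y0:y1,x0:x1,::-1],None,fx=8,fy=7,interpolation=cv2.INTER_CUBIC)
for x in range(x0+5,x1,10): cv2.putText(im,str(x),((x-x0)*8,10),0,.4,(0,0,255),1)
for y in range(y0,y1,10): cv2.putText(im,str(y),(0,(y-y0)*7+4),0,.4,(0,0,255),1)
cv2.imwrite("pics/e2.png",im)
print([ray(s,uv,.048)[:2].round(4) for uv in [(343.2,246.5),(353.2,239.6),(357,242.8),(347.2,250)]])
E
```

```text
[array([ 0.5452, -0.2027]), array([ 0.5736, -0.2073]), array([ 0.5702, -0.2184]), array([ 0.5416, -0.2144])]
```

View pics/e2.png

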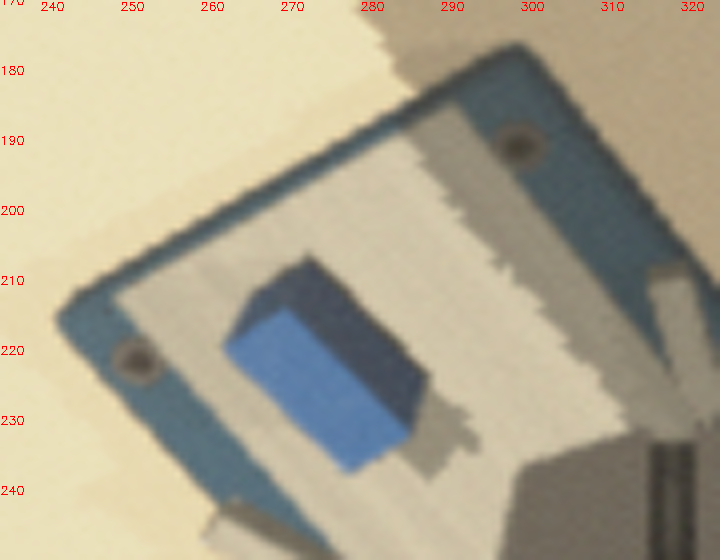

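```bash
python3 - <<'E'
from h import *
import pickle
p,s=pickle.load(open("e.pkl","rb"))
c=np.array([ray(p,u,.048)[:2] for u in [(261.3,219.5),(269.7,214),(285,232),(277.3,237.3)]]);print(c.round(4).tolist(),c.mean(0)); d=c[2]-c[1];e=c[3]-c[0];print(np.arctan2(d[1],d[0]),np.arctan2(e[1],e[0]))
print("bed front corners",[ray(p,u,.02)[:2].round(4) for u in [(248,212.3),(290,184.5)]])
go(.5595,-.211,.07,2.96)
E
```

```text
[[0.547, -0.2143], [0.5496, -0.2027], [0.5769, -0.2075], [0.5748, -0.2187]] [ 0.56206029 -0.21078159]
-0.17554573751159455 -0.15554599154532484
bed front corners [array([ 0.5322, -0.2299]), array([ 0.5466, -0.1681])]
t 9.57 pos [ 0.5682 -0.1453  0.1729] rpy [3.1331 0.0208 2.33  ] w -0.0001 F [ 0.1  0.5 -0.2]
turn [ 0.02  0.26 -7.22] shift after turn [-0.13 -2.65  4.11]
shift now [-1.58 -2.1   4.13]
```

```bash
python3 -m inch '[{"grip":0.4,"dx":0,"dy":0,"dz":0,"rx":0,"ry":0.26,"rz":-1},{"grip":0.4,"dx":0,"dy":0,"dz":0,"rx":0,"ry":0,"rz":-1},{"grip":0.4,"dx":0,"dy":0,"dz":0,"rx":0,"ry":0,"rz":-1},{"grip":0.4,"dx":0,"dy":-0.3,"dz":0.2,"rx":0,"ry":0,"rz":-1},{"grip":0.4,"dx":0,"dy":-0.4,"dz":0.4,"rx":0,"ry":0,"rz":-1},{"grip":0.4,"dx":0,"dy":-0.6,"dz":0.5,"rx":0,"ry":0,"rz":-1},{"grip":0.4,"dx":0,"dy":-0.6,"dz":0.5,"rx":0,"ry":0,"rz":-1},{"grip":0.4,"dx":0,"dy":-0.5,"dz":0.5,"rx":0,"ry":0,"rz":-0.2}]'
python3 - <<'E'
from h import *
go(.561,-.211,.07,2.97)
E
```

```text
time: 10.58
tool_pos: [0.5501, -0.2026, 0.1228]
ee_rot: [3.135, 0.008, 2.993]
wrist_force: [0.4, -0.5, 0.1]
width: 0.0376
t 10.57 pos [ 0.5501 -0.2026  0.1228] rpy [3.1354 0.0084 2.9926] w 0.0376 F [ 0.4 -0.5  0.1]
turn [0.07 0.1  0.26] shift after turn [-0.49 -0.26  2.11]
shift now [-0.46 -0.28  2.11]
```

```bash
python3 -m inch '[{"grip":0.4,"dx":-0.46,"dy":-0.28,"dz":0.4,"rx":0.07,"ry":0.1,"rz":0.26},{"grip":0.4,"dx":0,"dy":0,"dz":0.8,"rx":0,"ry":0,"rz":0},{"grip":0.4,"dx":0,"dy":0,"dz":0.8,"rx":0,"ry":0,"rz":0},{"grip":0.4,"dx":0,"dy":0,"dz":0,"rx":0,"ry":0,"rz":0}]'
python3 - <<'E'
from h import *
go(.561,-.211,.038,2.97)
snap("wrist","f_wrist")
E
```

```text
time: 11.08
tool_pos: [0.56, -0.2127, 0.0713]
ee_rot: [3.142, -0.002, 2.972]
wrist_force: [0.2, 0.5, 0.2]
width: 0.0375
t 11.07 pos [ 0.56   -0.2127  0.0713] rpy [ 3.1415e+00 -1.9000e-03  2.9721e+00] w 0.0375 F [0.2 0.5 0.2]
turn [ 0.   -0.02  0.02] shift after turn [-0.03  0.07  1.33]
shift now [-0.03  0.07  1.33]
```

View pics/f_wrist.png

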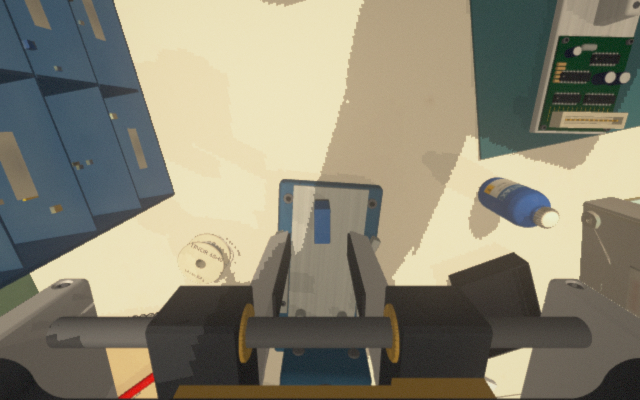

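```bash
python3 - <<'E'
from h import *
p=snap("wrist");o=robot.get_obs();M=R.from_euler("xyz",o["ee_rot"]).as_matrix();P=o["tool_pos"]
for l in ([0,.019,.014],[0,-.019,.014],[.008,.019,.014],[-.008,.019,.014],[0,0,0],[.008,.019,0]): print(l,proj(p,P+M@np.array(l)))
print(p["eye"]-P, M.T@(p["eye"]-P), p["orientation"])
print("relay c",proj(p,[.561,-.211,.048]))
im=p["frame"][160:300,250:400,::-1]; cv2.imwrite("pics/f2.png",cv2.resize(im,None,fx=4,fy=4,interpolation=cv2.INTER_CUBIC))
E
```

```text
[0, 0.019, 0.014] [[343.8479707  230.13103808]]
[0, -0.019, 0.014] [[292.36185239 230.06332787]]
[0.008, 0.019, 0.014] [[344.12955059 219.91595813]]
[-0.008, 0.019, 0.014] [[343.57216913 240.13649375]]
[0, 0, 0] [[318.08188111 237.65851039]]
[0.008, 0.019, 0] [[345.8558769  226.87614197]]
[-0.07973918  0.01406437  0.18674022] [ 8.05151570e-02  1.57284223e-04 -1.86936721e-01] [-2.85367748e-01  9.27881233e-04  1.40251873e+00]
relay c [[321.07042636 223.42214655]]
```

View pics/f2.png

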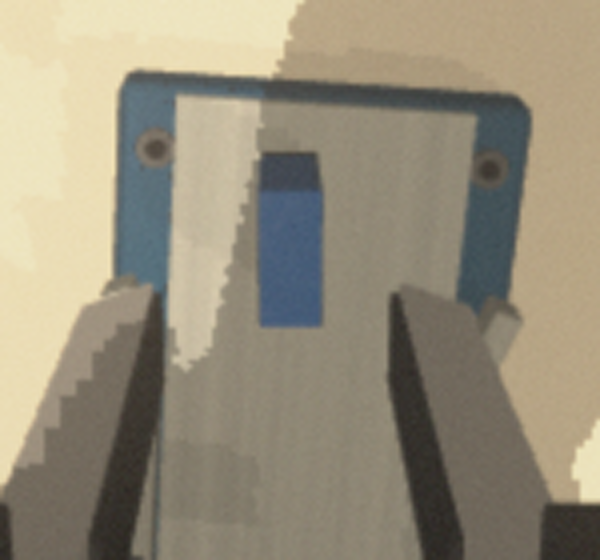

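```bash
python3 - <<'E'
from h import *
import pickle
s=snap("scene");d=snap("side");o=robot.get_obs();M=R.from_euler("xyz",o["ee_rot"]).as_matrix();P=o["tool_pos"]
pickle.dump((s,d,o),open("f.pkl","wb"))
for p,n in ((s,"scene"),(d,"side")):
    im=p["frame"][:,:,::-1]
    c=proj(p,P)[0]; x0,y0=int(c[0])-50,int(c[1])-50
    x0=max(x0,0);y0=max(y0,0)
    im=cv2.resize(im[y0:y0+90,x0:x0+110],None,fx=7,fy=6.6,interpolation=cv2.INTER_CUBIC)
    for l,col in (([0,.019,.014],(0,0,255)),([0,-.019,.014],(0,0,255)),([0,.019,-.008],(0,255,0)),([0,-.019,-.008],(0,255,0)),([0,0,0],(255,0,255))):
        u=proj(p,P+M@np.array(l))[0]; cv2.circle(im,(int((u[0]-x0)*7),int((u[1]-y0)*6.6)),4,col,-1)
    cv2.imwrite(f"pics/f3_{n}.png",im)
E
```

```text
(no output)
```

View pics/f3_scene.png

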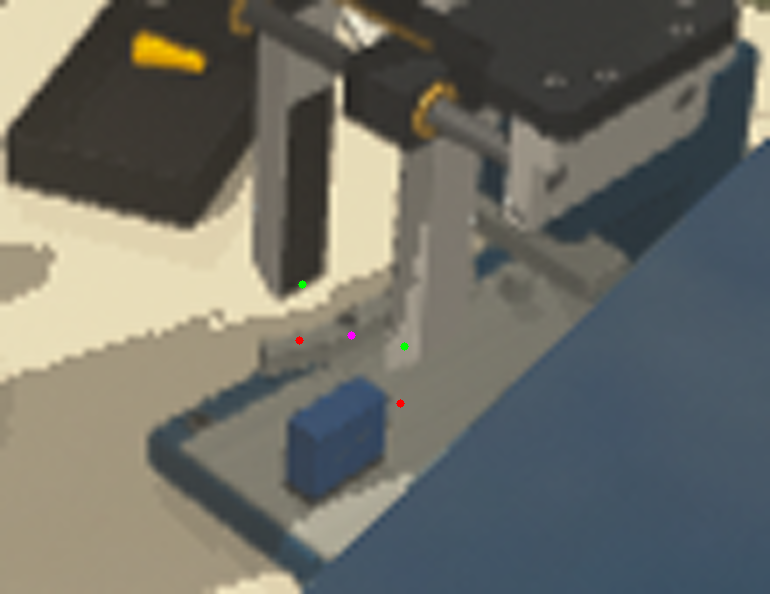

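View pics/f3_side.png

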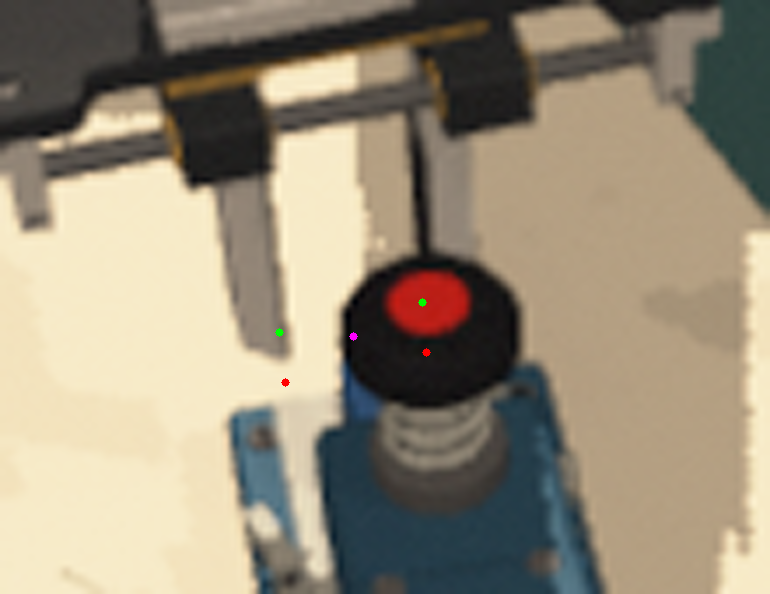

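```bash
python3 - <<'E'
from h import *
import pickle
s,d,o=pickle.load(open("f.pkl","rb"))
M=R.from_euler("xyz",o["ee_rot"]).as_matrix();P=o["tool_pos"]
w=snap("wrist")
def org(p):
    c=proj(p,P)[0]; return max(int(c[0])-50,0),max(int(c[1])-50,0)
so=org(s);do=org(d)
S=lambda u,v:(u/7+so[0],v/6.6+so[1]); D=lambda u,v:(u/7+do[0],v/6.6+do[1])
obs={"wrist":(w,[((290,232),(1,-1)),((347.5,232.5),(1,1)),((347.5,253),(-1,1))]),
"scene":(s,[(S(287,296),(1,1)),(S(327,271),(-1,1))]),
"side":(d,[(D(287,357),(-1,-1))])}
def f(v,keys,pw=.008):
    r=[]
    for k in keys:
        p,l=obs[k]
        for uv,(i,j) in l:
            r+=list(proj(p,P+M@np.array([v[0]+i*pw,v[1]+j*v[2]/2,v[3]]))[0]-uv)
    return r
for keys in (["wrist"],["scene","side"],["wrist","scene","side"]):
    q=least_squares(f,[0,0,.04,0],args=(keys,)); print(keys,q.x.round(4),np.round(q.fun,1))
E
```

```text
['wrist'] [-0.0064  0.0004  0.0407  0.0032] [-0.   0.2  0.3 -0.2 -0.3 -0. ]
['scene', 'side'] [-0.001  -0.0004  0.0373 -0.0081] [ 0. -0. -0.  0. -0. -0.]
['wrist', 'scene', 'side'] [-0.0016  0.0004  0.0384 -0.0075] [-0.  -0.2  0.2 -0.6 -0.4  0.8 -0.2 -0.3 -0.3 -0.2  0.2  0.5]
```

All three cameras agree, with residuals under 1 px, that the fingertips sit about 7.5 mm behind the reported TCP instead of 14 mm ahead. That's roughly a 21 mm height difference, and it explains the miss, because the jaws closed just above the relay. From here I'll work from the observed tip (tip z ≈ TCP z + 7.5 mm) and go down in small steps while watching the force.

```bash
python3 -m inch '[{"grip":0.4,"dx":0,"dy":0.07,"dz":0.7,"rx":0,"ry":0,"rz":0},{"grip":0.4,"dx":0,"dy":0,"dz":0.7,"rx":0,"ry":0,"rz":0},{"grip":0.4,"dx":0,"dy":0,"dz":0.3,"rx":0,"ry":0,"rz":0},{"grip":0.4,"dx":0,"dy":0,"dz":0.1,"rx":0,"ry":0,"rz":0}]'
python3 - <<'E'
from h import *
go(.561,-.211,.0185,2.97)
p=snap("scene","g1");im=p["frame"][170:280,300:440,::-1];cv2.imwrite("pics/g1.png",cv2.resize(im,None,fx=5.6,fy=5.4,interpolation=cv2.INTER_CUBIC))
E
```

```text
time: 11.82
tool_pos: [0.5626, -0.2117, 0.0269]
ee_rot: [-3.14, 0.005, 2.972]
wrist_force: [-0.8, -1.0, 0.7]
width: 0.0373
t 11.82 pos [ 0.5626 -0.2117  0.0269] rpy [-3.1397  0.0048  2.9721] w 0.0373 F [-0.8 -1.   0.7]
turn [-0.02  0.06  0.02] shift after turn [0.07 0.02 0.34]
shift now [0.07 0.02 0.34]
```

View pics/g1.png

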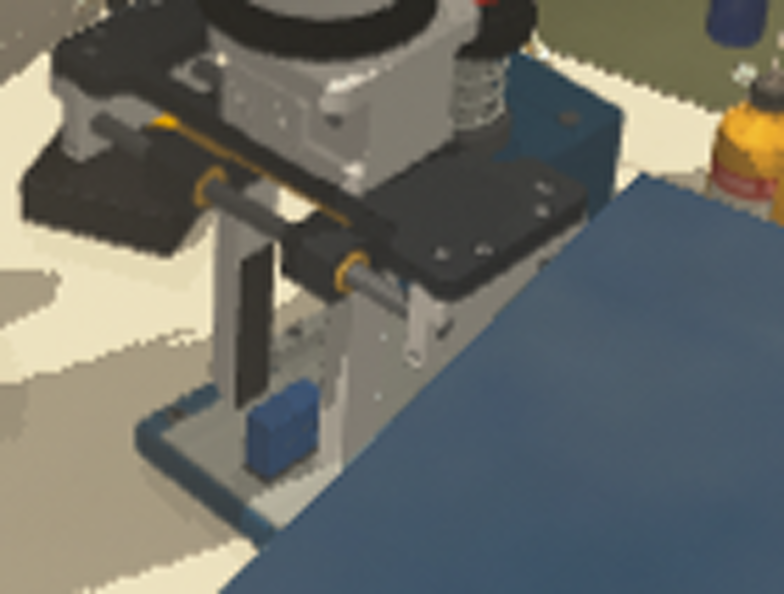

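The fingers now straddle the relay. I'll go a little lower and then close.

```bash
python3 -m inch '[{"grip":0.4,"dx":0.07,"dy":0.02,"dz":0.25,"rx":0,"ry":0.06,"rz":0},{"grip":0,"dx":0,"dy":0,"dz":0,"rx":0,"ry":0,"rz":0},{"grip":0,"dx":0,"dy":0,"dz":0,"rx":0,"ry":0,"rz":0},{"grip":0,"dx":0,"dy":0,"dz":0,"rx":0,"ry":0,"rz":0},{"grip":0,"dx":0,"dy":0,"dz":0,"rx":0,"ry":0,"rz":0}]'
python3 -m inch '[{"grip":0,"dx":0,"dy":0,"dz":-0.2,"rx":0,"ry":0,"rz":0},{"grip":0,"dx":0,"dy":0,"dz":-0.4,"rx":0,"ry":0,"rz":0}]'
```

```text
time: 12.5
tool_pos: [0.5616, -0.2113, 0.0213]
ee_rot: [-3.139, 0.001, 2.972]
wrist_force: [0.6, -0.2, 0.4]
width: 0.0122
time: 12.75
tool_pos: [0.561, -0.211, 0.0364]
ee_rot: [-3.14, -0.0, 2.972]
wrist_force: [0.5, -0.1, -0.5]
width: 0.0122
```

The relay is held, with the width steady at 12.2 mm. Next I'll lift it, swing it and carry it to the tray.

```bash
python3 -m inch '[{"grip":0,"dx":0,"dy":0,"dz":-1,"rx":0,"ry":0,"rz":0},{"grip":0,"dx":0,"dy":0,"dz":-1,"rx":0,"ry":0,"rz":0},{"grip":0,"dx":0,"dy":0.5,"dz":-1,"rx":0,"ry":0,"rz":0},{"grip":0,"dx":0,"dy":1,"dz":-0.5,"rx":0,"ry":0,"rz":1},{"grip":0,"dx":0,"dy":1,"dz":0,"rx":0,"ry":0,"rz":1},{"grip":0,"dx":0,"dy":0,"dz":0,"rx":0,"ry":0,"rz":1},{"grip":0,"dx":0,"dy":0,"dz":0,"rx":0,"ry":0,"rz":1},{"grip":0,"dx":0,"dy":0,"dz":0,"rx":0,"ry":0,"rz":1},{"grip":0,"dx":0,"dy":0,"dz":0,"rx":0,"ry":0,"rz":1},{"grip":0,"dx":0,"dy":0,"dz":0,"rx":0,"ry":0,"rz":1},{"grip":0,"dx":0,"dy":0,"dz":0,"rx":0,"ry":0,"rz":1},{"grip":0,"dx":0,"dy":0,"dz":0,"rx":0,"ry":0,"rz":1}]'
python3 - <<'E'
from h import *
go(.68,-.068,.13,1.786)
E
```

```text
time: 14.25
tool_pos: [0.5776, -0.1488, 0.1407]
ee_rot: [3.133, 0.015, 2.16]
wrist_force: [0.3, -0.0, -1.0]
width: 0.012
t 14.25 pos [ 0.5776 -0.1488  0.1407] rpy [3.1331 0.015  2.1604] w 0.012 F [ 0.3 -0.  -1. ]
turn [0.13 0.15 4.29] shift after turn [2.28 4.69 0.43]
shift now [0.41 5.2  0.47]
```

```bash
python3 -m inch '[{"grip":0,"dx":0,"dy":0.5,"dz":0,"rx":0.13,"ry":0.15,"rz":1},{"grip":0,"dx":0.3,"dy":1,"dz":0,"rx":0,"ry":0,"rz":1},{"grip":0,"dx":0.4,"dy":1,"dz":0,"rx":0,"ry":0,"rz":1},{"grip":0,"dx":0.5,"dy":1,"dz":0,"rx":0,"ry":0,"rz":1},{"grip":0,"dx":0.4,"dy":0.7,"dz":0,"rx":0,"ry":0,"rz":0.3},{"grip":0,"dx":0,"dy":0,"dz":0,"rx":0,"ry":0,"rz":0}]'
python3 - <<'E'
from h import *
go(.68,-.068,.06,1.786)
E
```

```text
time: 15.0
tool_pos: [0.6632, -0.0695, 0.1469]
ee_rot: [3.138, 0.006, 1.771]
wrist_force: [-0.8, -0.4, 0.2]
width: 0.0122
t 15.0 pos [ 0.6632 -0.0695  0.1469] rpy [3.1376 0.0056 1.7708] w 0.0122 F [-0.8 -0.4  0.2]
turn [ 0.04  0.06 -0.17] shift after turn [-0.08  0.67  3.48]
shift now [-0.06  0.66  3.48]
```

```bash
python3 -m inch '[{"grip":0,"dx":-0.06,"dy":0.66,"dz":0.4,"rx":0,"ry":0,"rz":0},{"grip":0,"dx":0,"dy":0,"dz":1,"rx":0,"ry":0,"rz":0},{"grip":0,"dx":0,"dy":0,"dz":1,"rx":0,"ry":0,"rz":0},{"grip":0,"dx":0,"dy":0,"dz":1,"rx":0,"ry":0,"rz":0}]'
python3 - <<'E'
from h import *
go(.68,-.068,.009,1.786)
snap("side","h_side")
p=snap("scene");im=p["frame"][140:240,270:410,::-1];cv2.imwrite("pics/h1.png",cv2.resize(im,None,fx=5.6,fy=5.4,interpolation=cv2.INTER_CUBIC))
E
```

```text
time: 15.5
tool_pos: [0.6813, -0.0718, 0.0666]
ee_rot: [3.13, 0.011, 1.771]
wrist_force: [0.5, -0.2, -0.8]
width: 0.0124
t 15.5 pos [ 0.6813 -0.0718  0.0666] rpy [3.1302 0.011  1.7711] w 0.0124 F [ 0.5 -0.2 -0.8]
turn [ 0.13  0.13 -0.17] shift after turn [ 0.16 -0.02  2.3 ]
shift now [ 0.19 -0.05  2.3 ]
```

View pics/h1.png

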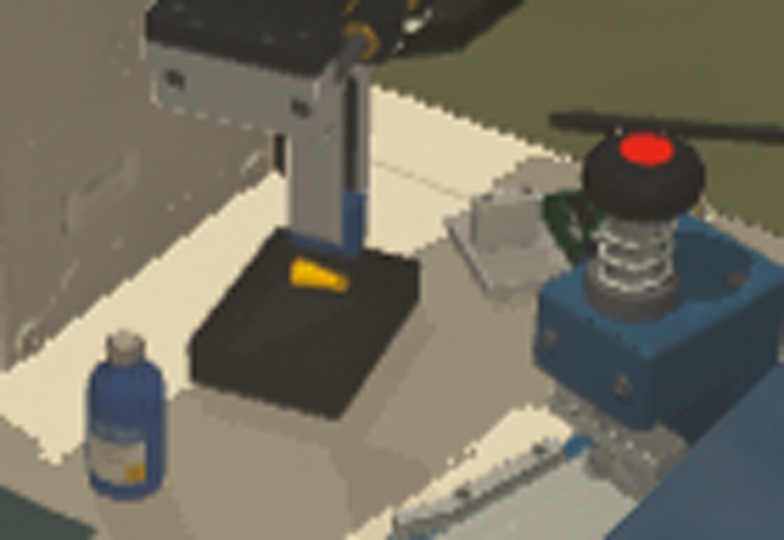

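View pics/h_side.png

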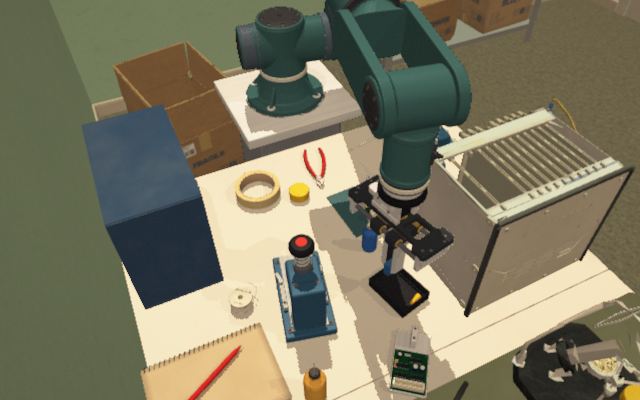

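The relay hangs over the tray and clear of the rack, so I'll lower it and release.

```bash
python3 -m inch '[{"grip":0,"dx":0.16,"dy":-0.05,"dz":0.5,"rx":0.13,"ry":0.13,"rz":-0.17},{"grip":0,"dx":0,"dy":0,"dz":0.8,"rx":0,"ry":0,"rz":0},{"grip":0,"dx":0,"dy":0,"dz":0.6,"rx":0,"ry":0,"rz":0},{"grip":0,"dx":0,"dy":0,"dz":0.2,"rx":0,"ry":0,"rz":0},{"grip":0,"dx":0,"dy":0,"dz":0.1,"rx":0,"ry":0,"rz":0}]'
python3 - <<'E'
from h import *
go(.68,-.068,.0055,1.786)
E
```

```text
time: 16.23
tool_pos: [0.6775, -0.0687, 0.0078]
ee_rot: [-3.137, -0.002, 1.786]
wrist_force: [0.3, 0.1, -0.7]
width: 0.0124
t 16.23 pos [ 0.6775 -0.0687  0.0078] rpy [-3.1374e+00 -2.1000e-03  1.7864e+00] w 0.0124 F [ 0.3  0.1 -0.7]
turn [-0.05 -0.02  0.  ] shift after turn [0.   0.11 0.09]
shift now [0.   0.11 0.09]
```

```bash
python3 -m inch '[{"grip":0.3,"dx":0,"dy":0,"dz":0.05,"rx":0,"ry":0,"rz":0},{"grip":0.3,"dx":0,"dy":0,"dz":0,"rx":0,"ry":0,"rz":0},{"grip":0.3,"dx":0,"dy":0,"dz":0,"rx":0,"ry":0,"rz":0},{"grip":0.3,"dx":0,"dy":0,"dz":-0.4,"rx":0,"ry":0,"rz":0},{"grip":0.3,"dx":0,"dy":0,"dz":-1,"rx":0,"ry":0,"rz":0},{"grip":0.3,"dx":0,"dy":0,"dz":-1,"rx":0,"ry":0,"rz":0}]'
python3 - <<'E'
from h import *
go(.68,-.068,.0055,1.786)
p=snap("wrist","i_wrist")
E
```

```text
time: 16.98
tool_pos: [0.6774, -0.0685, 0.0686]
ee_rot: [-3.136, -0.003, 1.787]
wrist_force: [1.3, 0.2, 0.8]
width: 0.0279
t 16.98 pos [ 0.6774 -0.0685  0.0686] rpy [-3.1363e+00 -2.6000e-03  1.7866e+00] w 0.0279 F [1.3 0.2 0.8]
turn [-0.06 -0.03  0.01] shift after turn [-0.    0.11  2.52]
shift now [-0.01  0.12  2.52]
```

View pics/i_wrist.png

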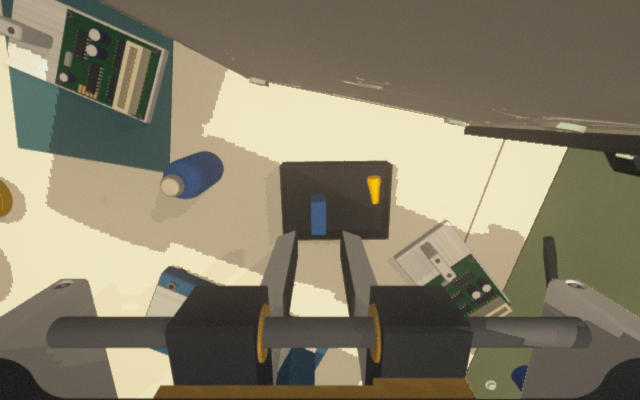

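The relay stands in the tray at (318,213), released and clear of the cap at (375,188). Next I'll go to the card's grip.

```bash
python3 -m inch '[{"grip":0.4,"dx":0,"dy":0,"dz":-1,"rx":0,"ry":0,"rz":0},{"grip":0.4,"dx":0,"dy":-1,"dz":-1,"rx":0,"ry":0,"rz":0},{"grip":0.4,"dx":0,"dy":-1,"dz":0,"rx":0,"ry":0,"rz":0},{"grip":0.4,"dx":0,"dy":-1,"dz":0,"rx":0,"ry":0,"rz":0},{"grip":0.4,"dx":0,"dy":-1,"dz":0,"rx":0,"ry":0,"rz":-1},{"grip":0.4,"dx":0,"dy":-1,"dz":0,"rx":0,"ry":0,"rz":-1},{"grip":0.4,"dx":0,"dy":-1,"dz":0,"rx":0,"ry":0,"rz":-1},{"grip":0.4,"dx":0.2,"dy":-0.8,"dz":0,"rx":0,"ry":0,"rz":-1},{"grip":0.4,"dx":0.4,"dy":-0.4,"dz":0,"rx":0,"ry":0,"rz":-1},{"grip":0.4,"dx":0.6,"dy":0,"dz":0,"rx":0,"ry":0,"rz":-1},{"grip":0.4,"dx":0.6,"dy":0,"dz":0,"rx":0,"ry":0,"rz":-1},{"grip":0.4,"dx":0.4,"dy":0,"dz":0,"rx":0,"ry":0,"rz":-1}]'
python3 - <<'E'
from h import *
go(.4385,.0228,.07,2.954)
E
```

```text
time: 18.52
tool_pos: [0.4714, -0.0822, 0.1313]
ee_rot: [3.134, 0.019, 2.507]
wrist_force: [0.6, 0.2, -0.9]
width: 0.0373
t 18.52 pos [ 0.4714 -0.0822  0.1313] rpy [3.1342 0.0191 2.5068] w 0.0373 F [ 0.6  0.2 -0.9]
turn [ 0.03  0.23 -5.12] shift after turn [2.08 3.88 2.45]
shift now [3.6  2.58 2.4 ]
```

```bash
python3 -m inch '[{"grip":0.4,"dx":0.3,"dy":0.5,"dz":0,"rx":0.03,"ry":0.23,"rz":-1},{"grip":0.4,"dx":0.4,"dy":0.8,"dz":0,"rx":0,"ry":0,"rz":-1},{"grip":0.4,"dx":0.4,"dy":0.8,"dz":0,"rx":0,"ry":0,"rz":-1},{"grip":0.4,"dx":0.4,"dy":0.8,"dz":0,"rx":0,"ry":0,"rz":-1},{"grip":0.4,"dx":0.2,"dy":0.6,"dz":0,"rx":0,"ry":0,"rz":-1},{"grip":0.4,"dx":0,"dy":0,"dz":0,"rx":0,"ry":0,"rz":0}]'
python3 - <<'E'
from h import *
import pickle
go(.4385,.0228,.07,2.954)
p=snap("wrist","j_wrist");pickle.dump(p,open("j.pkl","wb"))
s=snap("scene");
for q in ["grip","card","header_top"]: print(q,[(np.round(x["pixel"],1).tolist(),round(x["score"],2)) for x in spotter.place_of(p,q)[:2]])
E
```

```text
time: 19.27
tool_pos: [0.472, 0.0178, 0.1348]
ee_rot: [3.137, 0.009, 2.957]
wrist_force: [-0.2, 0.5, 0.1]
width: 0.0379
t 19.27 pos [0.472  0.0178 0.1348] rpy [3.1374 0.0087 2.9569] w 0.0379 F [-0.2  0.5  0.1]
turn [0.05 0.1  0.03] shift after turn [ 1.35 -0.05  2.59]
shift now [ 1.38 -0.06  2.58]
grip [([312.7, 161.5], 0.78)]
card [([318.4, 191.6], 0.71), ([158.8, 354.2], 0.6)]
header_top [([297.4, 351.9], 0.52)]
```

View pics/j_wrist.png

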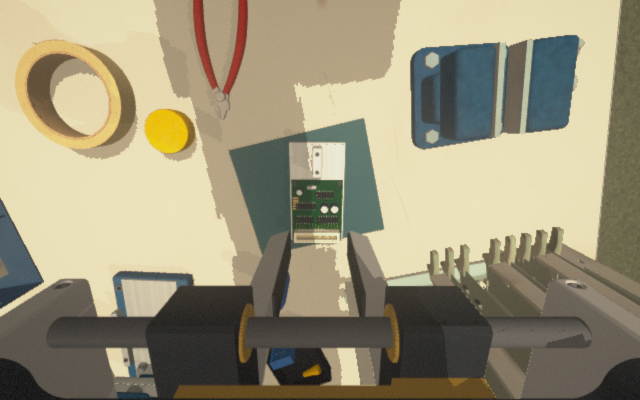

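```bash
python3 - <<'E'
from h import *
import pickle
p=pickle.load(open("j.pkl","rb"))
x0,y0,x1,y1=270,130,370,260
im=cv2.resize(p["frame"][y0:y1,x0:x1,::-1],None,fx=6,fy=4.6,interpolation=cv2.INTER_CUBIC)
for x in range(x0,x1,10): cv2.putText(im,str(x),((x-x0)*6,10),0,.35,(0,0,255),1);cv2.line(im,((x-x0)*6,12),((x-x0)*6,18),(0,0,255),1)
for y in range(y0,y1,10): cv2.putText(im,str(y),(0,int((y-y0)*4.6)+4),0,.35,(0,0,255),1)
cv2.imwrite("pics/j1.png",im)
E
```

```text
(no output)
```

View pics/j1.png

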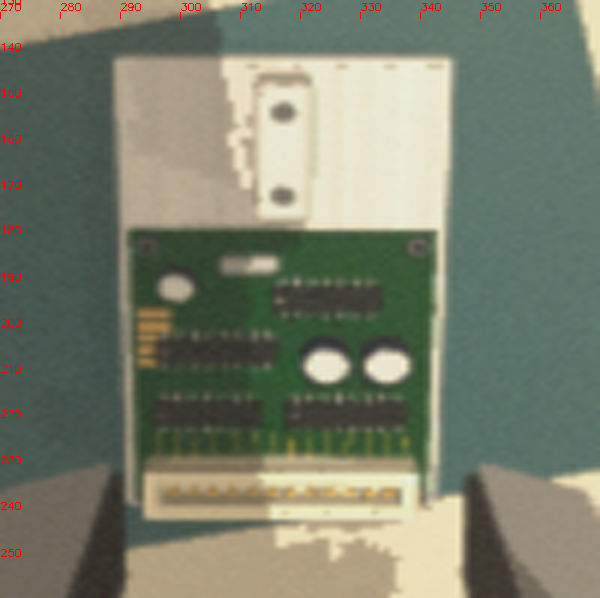

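```bash
python3 - <<'E'
from h import *
import pickle
p=pickle.load(open("j.pkl","rb"))
r=lambda u,z:ray(p,u,z)[:2]
a=r((289.2,142.3),.011);b=r((345.2,142.3),.011);c=r((292,240),.011);d=r((342.3,239),.011)
print("width",np.linalg.norm(a-b),np.linalg.norm(c-d))
for u,v in((a,c),(b,d)): e=v-u;print("yaw",np.arctan2(e[1],e[0]))
e=b-a;print("yaw",np.arctan2(e[1],e[0])-np.pi/2)
yaw=-.187
m=(a+b)/2; n=np.array([np.cos(yaw),np.sin(yaw)]); print("rear mid",m,"grip",m+n*.018,"card c",m+n*.056)
g=np.mean([r(u,.037) for u in [(312.8,148),(321.3,148),(312.8,178),(321,178)]],0);print("grip bar",g)
E
```

```text
width 0.05872098784364121 0.05828280743271597
yaw -0.1833235346351111
yaw -0.18740158599546541
yaw -0.1836962740742547
rear mid [0.42016195 0.02666102] grip [0.43784815 0.0233146 ] card c [0.47518567 0.01624995]
grip bar [0.43757975 0.02318626]
```

```bash
python3 -m inch '[{"grip":0.4,"dx":0.8,"dy":-0.03,"dz":0.2,"rx":0.05,"ry":0.1,"rz":0},{"grip":0.4,"dx":0.6,"dy":0,"dz":0.6,"rx":0,"ry":0,"rz":0},{"grip":0.4,"dx":0,"dy":0,"dz":0.8,"rx":0,"ry":0,"rz":0},{"grip":0.4,"dx":0,"dy":0,"dz":0.8,"rx":0,"ry":0,"rz":0},{"grip":0.4,"dx":0,"dy":0,"dz":0,"rx":0,"ry":0,"rz":0}]'
python3 - <<'E'
from h import *
go(.4365,.0232,.0085,2.9566)
E
```

```text
time: 20.15
tool_pos: [0.4372, 0.0194, 0.0732]
ee_rot: [-3.14, 0.0, 2.947]
wrist_force: [-0.3, -0.3, 0.1]
width: 0.0377
t 20.15 pos [0.4372 0.0194 0.0732] rpy [-3.1404e+00  4.0000e-04  2.9466e+00] w 0.0377 F [-0.3 -0.3  0.1]
turn [-0.01  0.   -0.12] shift after turn [0.06 0.15 2.59]
shift now [0.06 0.15 2.59]
```

```bash
python3 -m inch '[{"grip":0.4,"dx":0.05,"dy":0.15,"dz":0.4,"rx":0,"ry":0,"rz":-0.12},{"grip":0.4,"dx":0,"dy":0,"dz":0.8,"rx":0,"ry":0,"rz":0},{"grip":0.4,"dx":0,"dy":0,"dz":0.8,"rx":0,"ry":0,"rz":0},{"grip":0.4,"dx":0,"dy":0,"dz":0.1,"rx":0,"ry":0,"rz":0}]'
python3 - <<'E'
from h import *
go(.4365,.0232,.0085,2.9566)
E
```

```text
time: 20.65
tool_pos: [0.4396, 0.023, 0.0218]
ee_rot: [-3.141, 0.006, 2.957]
wrist_force: [0.1, 0.2, -0.5]
width: 0.0375
t 20.65 pos [0.4396 0.023  0.0218] rpy [-3.1413  0.0063  2.9566] w 0.0375 F [ 0.1  0.2 -0.5]
turn [-0.    0.07 -0.  ] shift after turn [ 0.12 -0.02  0.53]
shift now [ 0.13 -0.02  0.53]
```

```bash
python3 -m inch '[{"grip":0.4,"dx":0.12,"dy":-0.02,"dz":0.3,"rx":0,"ry":0.07,"rz":0},{"grip":0.4,"dx":0,"dy":0,"dz":0.17,"rx":0,"ry":0,"rz":0},{"grip":0.4,"dx":0,"dy":0,"dz":0,"rx":0,"ry":0,"rz":0}]'
python3 - <<'E'
from h import *
go(.4365,.0232,.0085,2.9566)
p=snap("side");c=proj(p,[.45,.02,.02])[0].astype(int);im=p["frame"][c[1]-50:c[1]+40,c[0]-60:c[0]+60,::-1];cv2.imwrite("pics/k1.png",cv2.resize(im,None,fx=6,fy=6,interpolation=cv2.INTER_CUBIC))
p=snap("scene");c=proj(p,[.45,.02,.02])[0].astype(int);im=p["frame"][c[1]-50:c[1]+40,c[0]-60:c[0]+60,::-1];cv2.imwrite("pics/k2.png",cv2.resize(im,None,fx=6,fy=6,interpolation=cv2.INTER_CUBIC))
E
```

```text
time: 21.02
tool_pos: [0.4379, 0.023, 0.0111]
ee_rot: [3.141, 0.003, 2.957]
wrist_force: [-0.2, -0.1, 0.1]
width: 0.0377
t 21.02 pos [0.4379 0.023  0.0111] rpy [3.1415e+00 3.0000e-03 2.9567e+00] w 0.0377 F [-0.2 -0.1  0.1]
turn [0.   0.03 0.  ] shift after turn [ 0.06 -0.    0.11]
shift now [ 0.06 -0.    0.11]
```

View pics/k2.png

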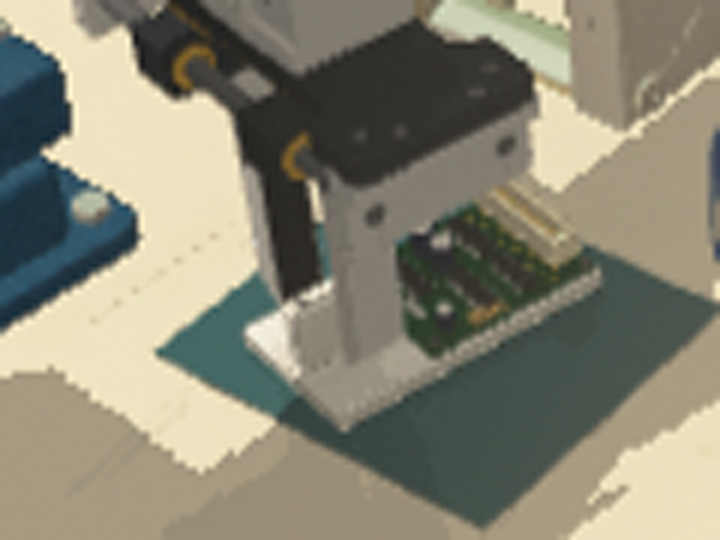

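View pics/k1.png

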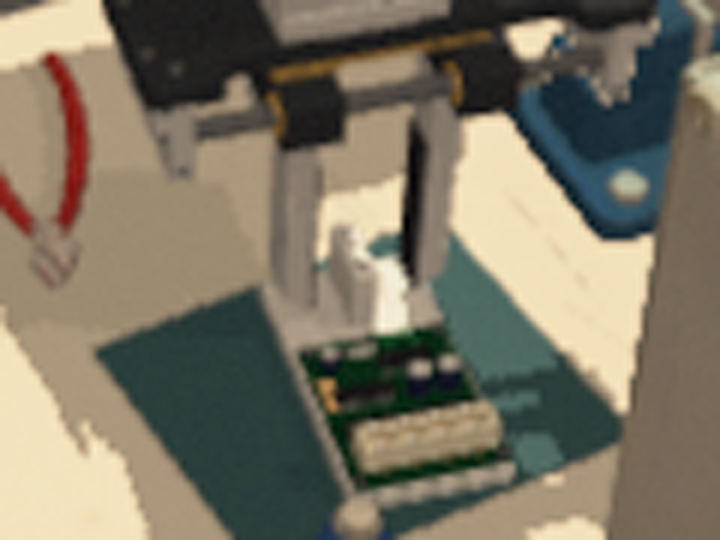

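The fingers straddle the bar with the tips just over the plate, so I'll close and lift slightly.

```bash
python3 -m inch '[{"grip":0.4,"dx":0.04,"dy":0,"dz":0.1,"rx":0,"ry":0.03,"rz":0},{"grip":0,"dx":0,"dy":0,"dz":0,"rx":0,"ry":0,"rz":0},{"grip":0,"dx":0,"dy":0,"dz":0,"rx":0,"ry":0,"rz":0},{"grip":0,"dx":0,"dy":0,"dz":0,"rx":0,"ry":0,"rz":0},{"grip":0,"dx":0,"dy":0,"dz":0,"rx":0,"ry":0,"rz":0},{"grip":0,"dx":0,"dy":0,"dz":0,"rx":0,"ry":0,"rz":0}]'
python3 -m inch '[{"grip":0,"dx":0,"dy":0,"dz":-0.3,"rx":0,"ry":0,"rz":0},{"grip":0,"dx":0,"dy":0,"dz":-0.6,"rx":0,"ry":0,"rz":0},{"grip":0,"dx":0,"dy":0,"dz":-0.6,"rx":0,"ry":0,"rz":0}]'
python3 - <<'E'
from h import *
go(.4365,.0232,.0085,2.9566)
p=snap("side");c=proj(p,[.45,.02,.04])[0].astype(int);im=p["frame"][c[1]-50:c[1]+40,c[0]-60:c[0]+60,::-1];cv2.imwrite("pics/l1.png",cv2.resize(im,None,fx=6,fy=6,interpolation=cv2.INTER_CUBIC))
p=snap("scene");c=proj(p,[.45,.02,.04])[0].astype(int);im=p["frame"][c[1]-50:c[1]+40,c[0]-60:c[0]+60,::-1];cv2.imwrite("pics/l2.png",cv2.resize(im,None,fx=6,fy=6,interpolation=cv2.INTER_CUBIC))
E
```

```text
time: 21.88
tool_pos: [0.4377, 0.0231, 0.0095]
ee_rot: [3.141, 0.002, 2.957]
wrist_force: [0.9, -0.1, -0.3]
width: 0.0094
time: 22.25
tool_pos: [0.4355, 0.0234, 0.0471]
ee_rot: [-3.141, -0.003, 2.957]
wrist_force: [-0.8, 0.9, -2.7]
width: 0.0094
t 22.25 pos [0.4355 0.0234 0.0471] rpy [-3.1414 -0.0033  2.9567] w 0.0094 F [-0.8  0.9 -2.7]
turn [-0.   -0.04  0.  ] shift after turn [-0.04  0.    1.55]
shift now [-0.05  0.    1.55]
```

View pics/l2.png

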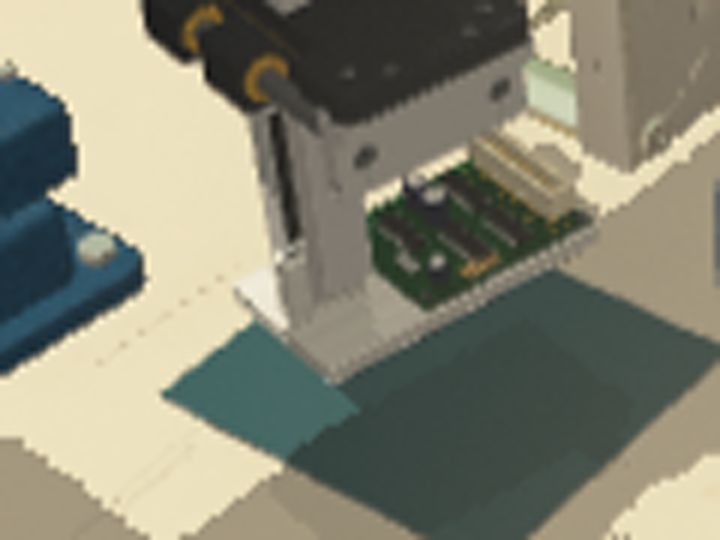

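View pics/l1.png

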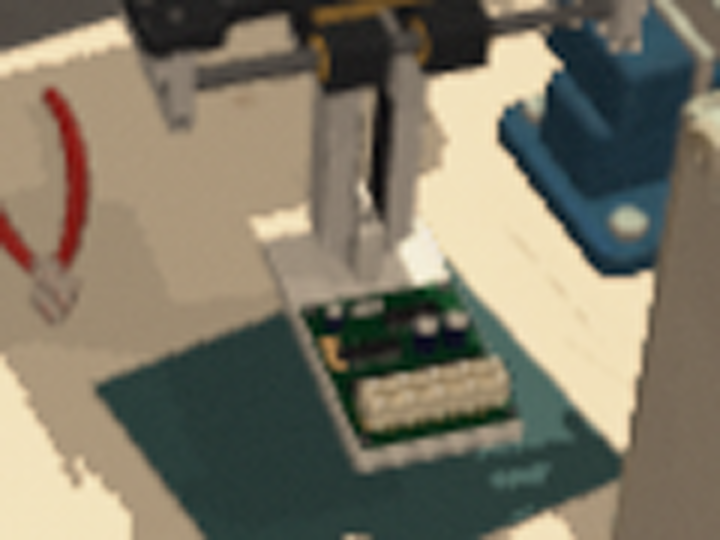

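The card is held level: the width is 9.4 mm and the load about 2.7 N, as expected. Now I'll lift it and carry it to the front of the press.

```bash
python3 -m inch '[{"grip":0,"dx":0,"dy":0,"dz":-0.7,"rx":0,"ry":0,"rz":0},{"grip":0,"dx":0,"dy":0,"dz":-0.8,"rx":0,"ry":0,"rz":0},{"grip":0,"dx":0,"dy":-0.4,"dz":-0.4,"rx":0,"ry":0,"rz":0},{"grip":0,"dx":-0.2,"dy":-0.8,"dz":0,"rx":0,"ry":0,"rz":0.2},{"grip":0,"dx":-0.4,"dy":-0.8,"dz":0,"rx":0,"ry":0,"rz":0.2},{"grip":0,"dx":-0.4,"dy":-0.8,"dz":0,"rx":0,"ry":0,"rz":0.2},{"grip":0,"dx":-0.4,"dy":-0.8,"dz":0,"rx":0,"ry":0,"rz":0},{"grip":0,"dx":-0.4,"dy":-0.8,"dz":0,"rx":0,"ry":0,"rz":0},{"grip":0,"dx":-0.4,"dy":-0.8,"dz":0,"rx":0,"ry":0,"rz":0},{"grip":0,"dx":-0.4,"dy":-0.8,"dz":0,"rx":0,"ry":0,"rz":0},{"grip":0,"dx":-0.4,"dy":-0.6,"dz":0,"rx":0,"ry":0,"rz":0},{"grip":0,"dx":0,"dy":0,"dz":0,"rx":0,"ry":0,"rz":0}]'
python3 - <<'E'
from h import *
go(.4868,-.1852,.0285,2.9059)
p=snap("wrist","m_wrist")
E
```

```text
time: 23.85
tool_pos: [0.4705, -0.1647, 0.0951]
ee_rot: [-3.14, -0.004, 2.901]
wrist_force: [1.2, -0.4, -2.0]
width: 0.0095
t 23.85 pos [ 0.4705 -0.1647  0.0951] rpy [-3.1401 -0.0042  2.901 ] w 0.0095 F [ 1.2 -0.4 -2. ]
turn [-0.02 -0.05 -0.06] shift after turn [-0.83 -0.64  2.66]
shift now [-0.84 -0.64  2.66]
```

View pics/m_wrist.png

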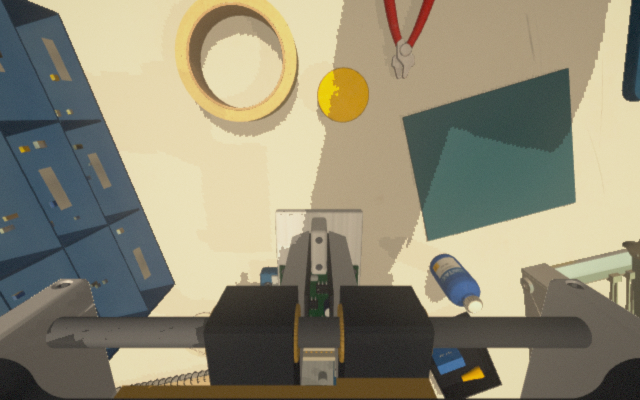

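```bash
python3 -m inch '[{"grip":0,"dx":-0.5,"dy":-0.4,"dz":0,"rx":0,"ry":0,"rz":-0.06},{"grip":0,"dx":-0.4,"dy":-0.24,"dz":0.4,"rx":0,"ry":0,"rz":0},{"grip":0,"dx":0,"dy":0,"dz":0.6,"rx":0,"ry":0,"rz":0},{"grip":0,"dx":0,"dy":0,"dz":0.6,"rx":0,"ry":0,"rz":0},{"grip":0,"dx":0,"dy":0,"dz":0.4,"rx":0,"ry":0,"rz":0},{"grip":0,"dx":0,"dy":0,"dz":0,"rx":0,"ry":0,"rz":0}]'
python3 - <<'E'
from h import *
go(.4868,-.1852,.0285,2.9059)
p=snap("side");im=p["frame"][180:310,230:390,::-1];cv2.imwrite("pics/n1.png",cv2.resize(im,None,fx=5,fy=4.6,interpolation=cv2.INTER_CUBIC))
p=snap("scene");im=p["frame"][170:290,270:430,::-1];cv2.imwrite("pics/n2.png",cv2.resize(im,None,fx=5,fy=5,interpolation=cv2.INTER_CUBIC))
p=snap("wrist","n3")
E
```

```text
time: 24.65
tool_pos: [0.4879, -0.1834, 0.0394]
ee_rot: [3.141, -0.009, 2.91]
wrist_force: [0.3, -0.0, -1.3]
width: 0.0097
t 24.65 pos [ 0.4879 -0.1834  0.0394] rpy [ 3.1409 -0.0089  2.9101] w 0.0097 F [ 0.3 -0.  -1.3]
turn [ 0.01 -0.1   0.05] shift after turn [ 0.03 -0.08  0.44]
shift now [ 0.02 -0.08  0.44]
```

View pics/n1.png

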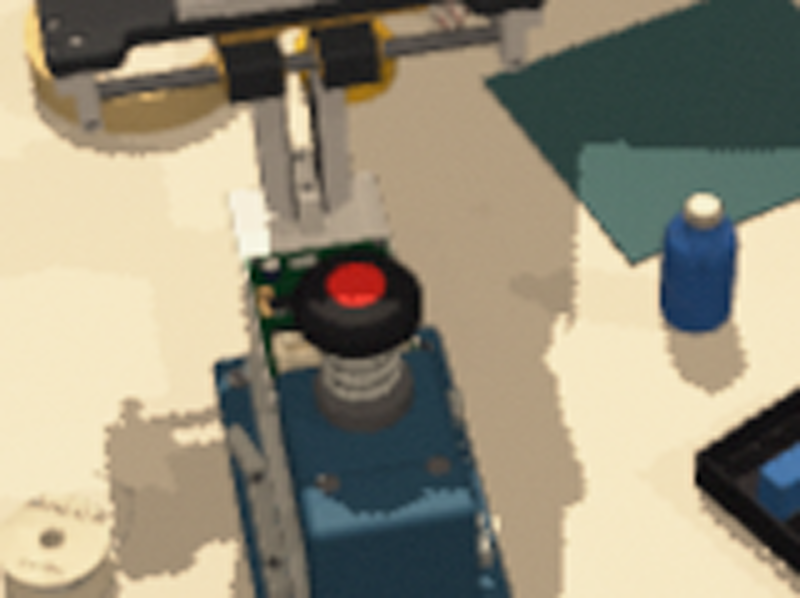

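View pics/n2.png

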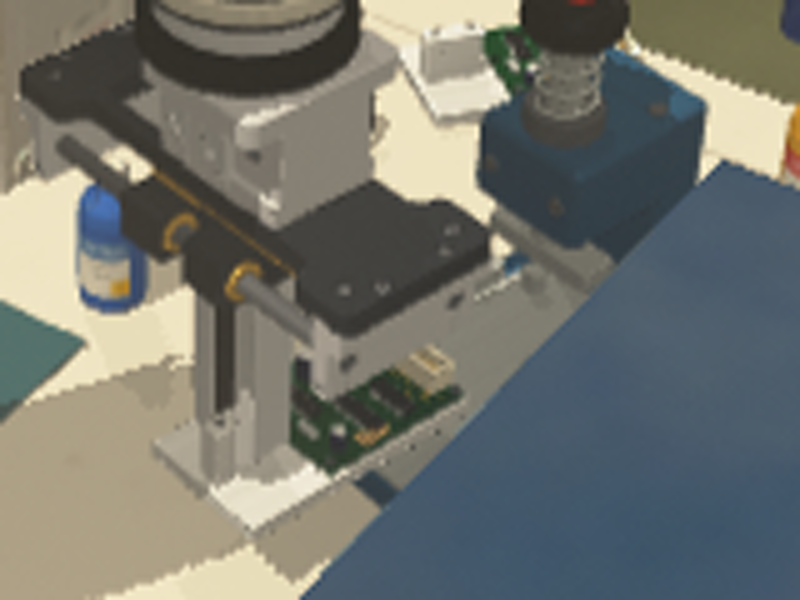

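View pics/n3.png

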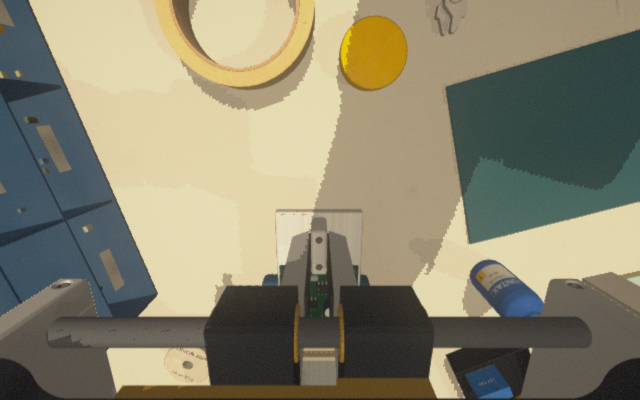

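The card is lined up in front of the press and still level. I'll lower it nearly to bed height and start sliding it in.

```bash
python3 -m inch '[{"grip":0,"dx":0,"dy":-0.08,"dz":0.25,"rx":0,"ry":-0.1,"rz":0.05},{"grip":0,"dx":0,"dy":0,"dz":0.1,"rx":0,"ry":0,"rz":0},{"grip":0,"dx":0,"dy":0,"dz":0,"rx":0,"ry":0,"rz":0}]'
python3 - <<'E'
from h import *
go(.5660,-.2042,.0285,2.9059)
E
```

```text
time: 25.18
tool_pos: [0.4896, -0.1867, 0.0337]
ee_rot: [-3.141, 0.007, 2.905]
wrist_force: [-0.0, -0.5, -1.9]
width: 0.0098
t 25.18 pos [ 0.4896 -0.1867  0.0337] rpy [-3.1406  0.0072  2.9054] w 0.0098 F [-0.  -0.5 -1.9]
turn [-0.01  0.08 -0.01] shift after turn [-3.13  0.03  0.21]
shift now [-3.13  0.04  0.23]
```

```bash
python3 -m inch '[{"grip":0,"dx":0,"dy":0.03,"dz":0.18,"rx":0,"ry":0.08,"rz":0},{"grip":0,"dx":-0.3,"dy":0,"dz":0,"rx":0,"ry":0,"rz":0},{"grip":0,"dx":-0.3,"dy":0,"dz":0,"rx":0,"ry":0,"rz":0},{"grip":0,"dx":0,"dy":0,"dz":0,"rx":0,"ry":0,"rz":0}]'
python3 - <<'E'
from h import *
go(.5660,-.2042,.0285,2.9059)
E
```

```text
time: 25.68
tool_pos: [0.5061, -0.19, 0.0292]
ee_rot: [-3.14, 0.001, 2.905]
wrist_force: [-0.3, 0.4, -2.3]
width: 0.0097
t 25.68 pos [ 0.5061 -0.19    0.0292] rpy [-3.1403e+00  9.0000e-04  2.9053e+00] w 0.0097 F [-0.3  0.4 -2.3]
turn [-0.01  0.01 -0.01] shift after turn [-2.46  0.01  0.03]
shift now [-2.46  0.01  0.03]
```

```bash
python3 -m inch '[{"grip":0,"dx":-0.4,"dy":0,"dz":0,"rx":0,"ry":0,"rz":0},{"grip":0,"dx":-0.4,"dy":0,"dz":0,"rx":0,"ry":0,"rz":0},{"grip":0,"dx":-0.3,"dy":0,"dz":0,"rx":0,"ry":0,"rz":0},{"grip":0,"dx":0,"dy":0,"dz":0,"rx":0,"ry":0,"rz":0}]'
python3 - <<'E'
from h import *
go(.5660,-.2042,.0285,2.9059)
p=snap("side");im=p["frame"][200:320,240:370,::-1];cv2.imwrite("pics/o1.png",cv2.resize(im,None,fx=6,fy=5,interpolation=cv2.INTER_CUBIC))
E
```

```text
time: 26.18
tool_pos: [0.5353, -0.197, 0.0292]
ee_rot: [-3.14, 0.001, 2.905]
wrist_force: [0.9, -0.1, -1.7]
width: 0.0101
t 26.18 pos [ 0.5353 -0.197   0.0292] rpy [-3.1403e+00  1.3000e-03  2.9055e+00] w 0.0101 F [ 0.9 -0.1 -1.7]
turn [-0.01  0.02 -0.01] shift after turn [-1.26  0.01  0.03]
shift now [-1.26  0.01  0.03]
```

View pics/o1.png

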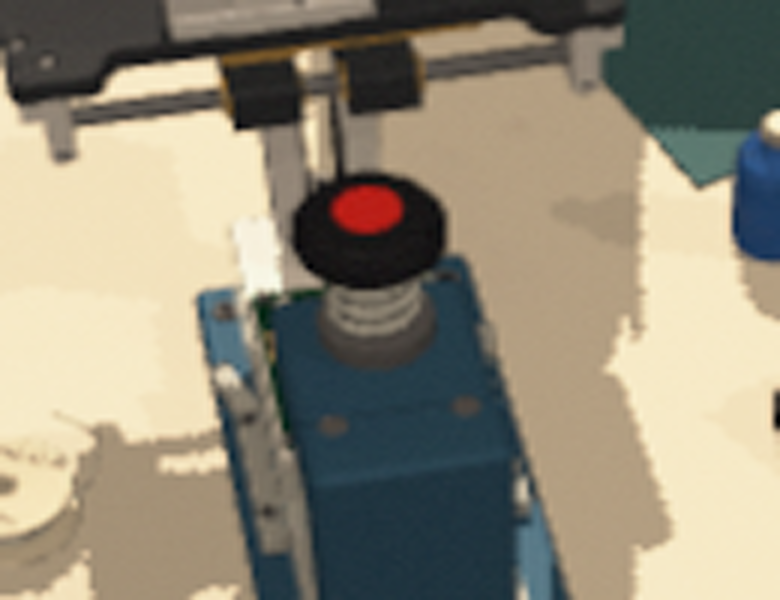

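```bash
python3 -m inch '[{"grip":0,"dx":-0.4,"dy":0,"dz":0,"rx":0,"ry":0,"rz":0},{"grip":0,"dx":-0.4,"dy":0,"dz":0,"rx":0,"ry":0,"rz":0},{"grip":0,"dx":-0.2,"dy":0,"dz":0.05,"rx":0,"ry":0,"rz":0},{"grip":0,"dx":0,"dy":0,"dz":0.05,"rx":0,"ry":0,"rz":0}]'
python3 - <<'E'
from h import *
go(.5660,-.2042,.0265,2.9059)
E
```

```text
time: 26.72
tool_pos: [0.5609, -0.2032, 0.0266]
ee_rot: [-3.14, 0.001, 2.905]
wrist_force: [-1.7, -0.8, -0.8]
width: 0.0098
t 26.73 pos [ 0.5609 -0.2032  0.0266] rpy [-3.1403e+00  1.1000e-03  2.9053e+00] w 0.0098 F [-1.7 -0.8 -0.8]
turn [-0.01  0.01 -0.01] shift after turn [-0.21  0.01  0.  ]
shift now [-0.21  0.01  0.  ]
```

```bash
python3 -m inch '[{"grip":0,"dx":-0.15,"dy":0,"dz":0.02,"rx":0,"ry":0,"rz":0},{"grip":0,"dx":0,"dy":0,"dz":0,"rx":0,"ry":0,"rz":0}]'; python3 -m inch '[{"grip":0,"dx":-0.12,"dy":0,"dz":0,"rx":0,"ry":0,"rz":0},{"grip":0,"dx":0,"dy":0,"dz":0,"rx":0,"ry":0,"rz":0}]';  python3 -m inch '[{"grip":0,"dx":-0.12,"dy":0,"dz":0,"rx":0,"ry":0,"rz":0}]'
```

```text
time: 26.98
tool_pos: [0.5648, -0.2042, 0.0267]
ee_rot: [-3.14, 0.002, 2.905]
wrist_force: [0.2, 0.7, -1.1]
width: 0.0098
time: 27.22
tool_pos: [0.5658, -0.2044, 0.0267]
ee_rot: [-3.14, -0.003, 2.905]
wrist_force: [0.7, -0.4, 0.0]
width: 0.0095
time: 27.35
tool_pos: [0.5659, -0.2044, 0.0266]
ee_rot: [-3.14, -0.01, 2.905]
wrist_force: [-10.7, 2.4, 4.0]
width: 0.0095
```

The −10.7 N reaction at x = 0.566, which is the predicted stop position, says the plate is on the rear stops. I'll release it and retreat upward.

```bash
python3 -m inch '[{"grip":0,"dx":0,"dy":0,"dz":0,"rx":0,"ry":0,"rz":0},{"grip":0.3,"dx":0,"dy":0,"dz":0,"rx":0,"ry":0,"rz":0},{"grip":0.3,"dx":0,"dy":0,"dz":0,"rx":0,"ry":0,"rz":0},{"grip":0.3,"dx":0,"dy":0,"dz":0,"rx":0,"ry":0,"rz":0},{"grip":0.3,"dx":0,"dy":0,"dz":-0.3,"rx":0,"ry":0,"rz":0},{"grip":0.3,"dx":0.2,"dy":0,"dz":-0.8,"rx":0,"ry":0,"rz":0},{"grip":0.3,"dx":0.3,"dy":0,"dz":-1,"rx":0,"ry":0,"rz":0},{"grip":0.3,"dx":0.3,"dy":0,"dz":-1,"rx":0,"ry":0,"rz":0},{"grip":0.3,"dx":0.2,"dy":0,"dz":-1,"rx":0,"ry":0,"rz":0},{"grip":0.1,"dx":0,"dy":0,"dz":-1,"rx":0,"ry":0,"rz":0}]'
python3 - <<'E'
from h import *
import pickle
go(.6472,-.2237,.21,2.9059)
w=snap("wrist","q_w");s=snap("scene");d=snap("side");pickle.dump((w,s,d),open("q.pkl","wb"))
im=d["frame"][200:320,240:370,::-1];cv2.imwrite("pics/q1.png",cv2.resize(im,None,fx=6,fy=5,interpolation=cv2.INTER_CUBIC))
for n,p in (("w",w),("s",s),("d",d)):
  for q in("grip","header_top","knob_top"): print(n,q,[(np.round(x["pixel"],1).tolist(),round(x["score"],2)) for x in spotter.place_of(p,q)[:2]])
E
```

```text
time: 28.6
tool_pos: [0.5426, -0.1988, 0.1642]
ee_rot: [-3.139, -0.003, 2.905]
wrist_force: [1.2, -0.1, -0.3]
width: 0.0212
t 28.6 pos [ 0.5426 -0.1988  0.1642] rpy [-3.1392e+00 -2.9000e-03  2.9052e+00] w 0.0212 F [ 1.2 -0.1 -0.3]
turn [-0.03 -0.03 -0.01] shift after turn [-4.3   0.01 -1.83]
shift now [-4.29  0.01 -1.84]
w grip [([318.9, 213.7], 0.81)]
w header_top [([317.7, 282.3], 0.91)]
w knob_top [([318.4, 386.8], 0.73), ([235.9, 236.6], 0.62)]
s grip [([345.0, 239.7], 0.81)]
s header_top [([376.6, 228.7], 0.47)]
s knob_top [([387.1, 165.6], 0.64)]
d grip [([296.7, 251.4], 0.74)]
d header_top [([395.9, 290.1], 0.57)]
d knob_top [([302.0, 242.7], 0.74)]
```

View pics/q_w.png

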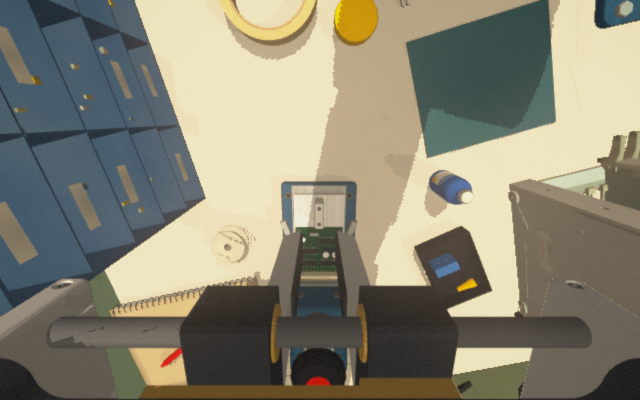

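View pics/q1.png

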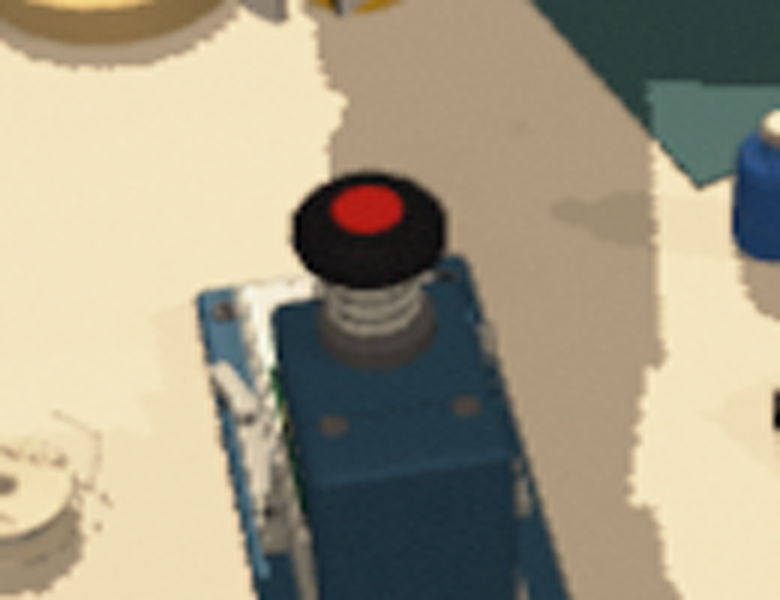

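```bash
python3 - <<'E'
from h import *
import pickle
w,s,d=pickle.load(open("q.pkl","rb"))
c,si=np.cos(-.2357),np.sin(-.2357);Rm=np.array([[c,-si],[si,c]])
def pf(X): return (Rm.T@(X[:2]-[.6472,-.2237])).round(4)
g=ray(w,(318.9,213.7),.05);print("grip w",g.round(4),pf(g)); print("scene",pf(ray(s,(345,239.7),.05)))
h=ray(w,(317.7,282.3),.047);print("hdr w",pf(h)); print("hdr s",pf(ray(s,(376.6,228.7),.047)))
x0,y0,x1,y1=270,170,370,290
im=cv2.resize(w["frame"][y0:y1,x0:x1,::-1],None,fx=6,fy=5,interpolation=cv2.INTER_CUBIC)
for x in range(x0,x1,10): cv2.putText(im,str(x),((x-x0)*6,10),0,.35,(0,0,255),1)
for y in range(y0,y1,10): cv2.putText(im,str(y),(0,int((y-y0)*5)+4),0,.35,(0,0,255),1)
cv2.imwrite("pics/q2.png",im)
print("knob tri",tri([(s,(386,167)),(d,(301,241.8))]))
E
```

```text
grip w [ 0.564  -0.2035  0.05  ] [-0.0856  0.0002]
scene [-0.0896  0.0073]
hdr w [ 0.001  -0.0011]
hdr s [-0.0152 -0.0067]
knob tri [ 0.64656716 -0.22448296  0.18785222]
```

View pics/q2.png

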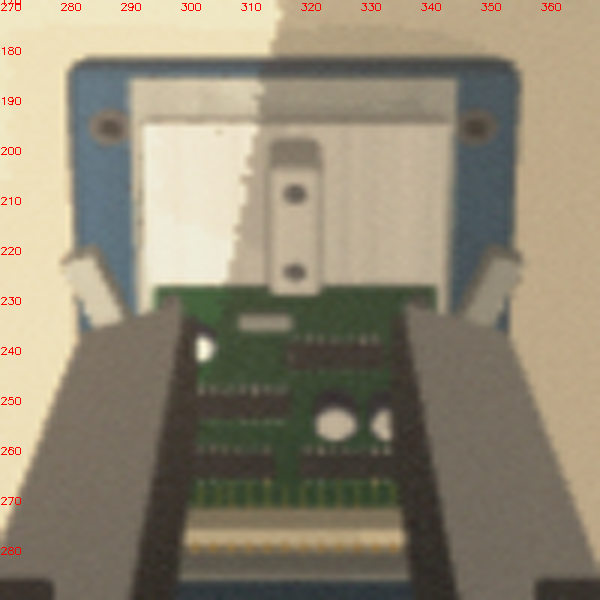

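```bash
python3 - <<'E'
from h import *
import pickle
w,s,d=pickle.load(open("q.pkl","rb"))
c,si=np.cos(-.2357),np.sin(-.2357);Rm=np.array([[c,-si],[si,c]])
def pf(X): return (Rm.T@(X[:2]-[.6472,-.2237])).round(4)
for u in [(293.5,194.5),(344,194.5)]: print("plate rear",pf(ray(w,u,.028)))
for u in [(291,185.5),(345.5,186)]: print("bed front",pf(ray(w,u,.02)))
for u in [(315,203.5),(321.5,203.5),(314.5,228.5),(322,228.5)]: print("bar top",pf(ray(w,u,.054)))
E
```

```text
plate rear [-0.1014 -0.029 ]
plate rear [-0.1015  0.029 ]
bed front [-0.1102 -0.0324]
bed front [-0.1096  0.0312]
bar top [-0.0984 -0.0039]
bar top [-0.0984  0.003 ]
bar top [-0.0699 -0.0046]
bar top [-0.0699  0.0036]
```

The plate's rear edge measures −101.45 mm in the press frame, against −101.5 mm expected on the stops, and it is centred. Now the knob: I'll rise, shut the fingers and move over it.

```bash
python3 -m inch '[{"grip":0,"dx":0,"dy":0,"dz":-1,"rx":0,"ry":0,"rz":0},{"grip":0,"dx":0,"dy":0,"dz":-0.8,"rx":0,"ry":0,"rz":0},{"grip":0,"dx":-0.5,"dy":0,"dz":-0.2,"rx":0,"ry":0,"rz":0},{"grip":0,"dx":-0.8,"dy":0,"dz":0,"rx":0,"ry":0,"rz":0},{"grip":0,"dx":-0.8,"dy":0,"dz":0,"rx":0,"ry":0,"rz":0},{"grip":0,"dx":-0.8,"dy":0,"dz":0,"rx":0,"ry":0,"rz":0},{"grip":0,"dx":-0.8,"dy":0,"dz":0,"rx":0,"ry":0,"rz":0},{"grip":0,"dx":-0.4,"dy":0,"dz":0,"rx":0,"ry":0,"rz":0},{"grip":0,"dx":0,"dy":0,"dz":0,"rx":0,"ry":0,"rz":0}]'
python3 - <<'E'
from h import *
go(.6468,-.2238,.185,2.9059)
d=snap("side");s=snap("scene")
im=d["frame"][170:290,240:370,::-1];cv2.imwrite("pics/r1.png",cv2.resize(im,None,fx=6,fy=5,interpolation=cv2.INTER_CUBIC))
im=s["frame"][100:220,320:450,::-1];cv2.imwrite("pics/r2.png",cv2.resize(im,None,fx=6,fy=5,interpolation=cv2.INTER_CUBIC))
E
```

```text
time: 30.32
tool_pos: [0.6446, -0.223, 0.2073]
ee_rot: [-3.141, -0.013, 2.905]
wrist_force: [-0.5, -0.6, 0.3]
width: 0.0006
t 30.32 pos [ 0.6446 -0.223   0.2073] rpy [-3.1411 -0.0128  2.9051] w 0.0006 F [-0.5 -0.6  0.3]
turn [-0.01 -0.15 -0.01] shift after turn [-0.09 -0.01  0.89]
shift now [-0.11 -0.01  0.89]
```

View pics/r1.png

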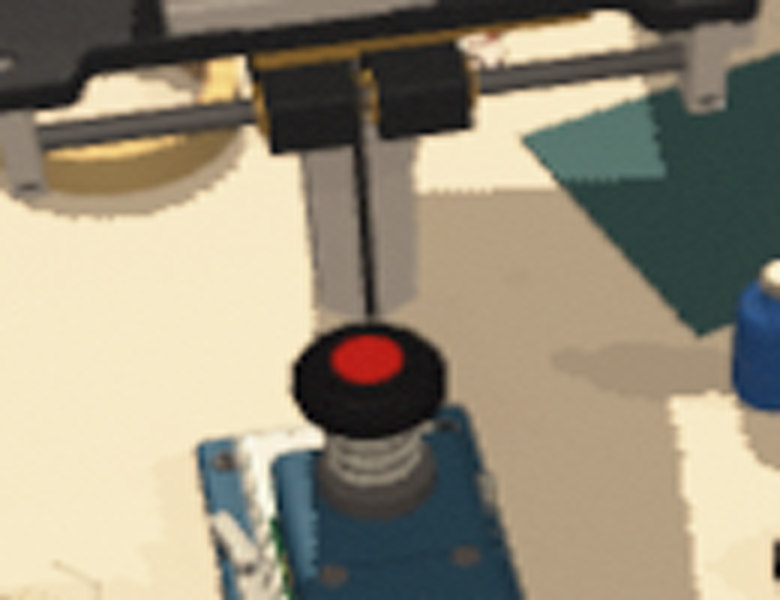

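View pics/r2.png

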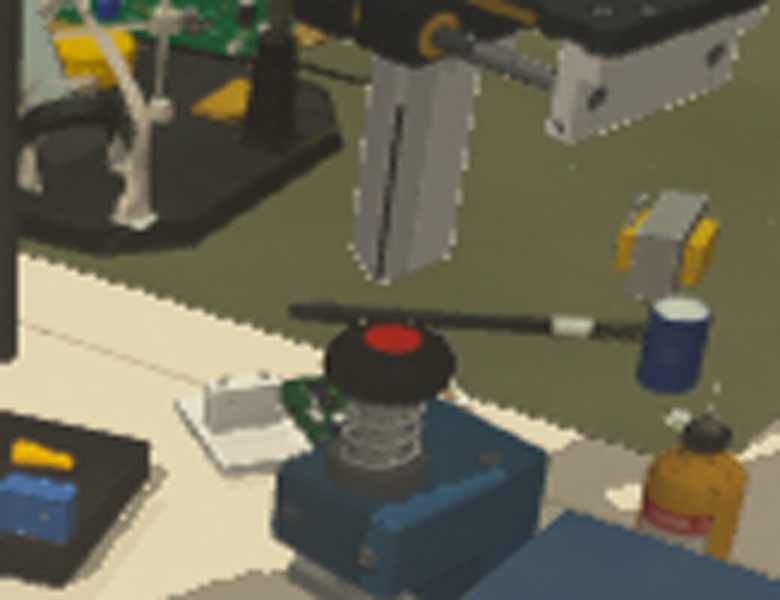

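The shut fingers are centred over the red dot. I'll press down in steps while watching the force.

```bash
python3 -m inch '[{"grip":0,"dx":-0.08,"dy":0,"dz":0.3,"rx":0,"ry":-0.15,"rz":0},{"grip":0,"dx":0,"dy":0,"dz":0.5,"rx":0,"ry":0,"rz":0},{"grip":0,"dx":0,"dy":0,"dz":0.2,"rx":0,"ry":0,"rz":0}]'; python3 -m inch '[{"grip":0,"dx":0,"dy":0,"dz":0.2,"rx":0,"ry":0,"rz":0},{"grip":0,"dx":0,"dy":0,"dz":0.2,"rx":0,"ry":0,"rz":0}]';  python3 -m inch '[{"grip":0,"dx":0,"dy":0,"dz":0.2,"rx":0,"ry":0,"rz":0},{"grip":0,"dx":0,"dy":0,"dz":0.2,"rx":0,"ry":0,"rz":0}]'
```

```text
time: 30.8
tool_pos: [0.645, -0.2231, 0.1822]
ee_rot: [-3.141, 0.002, 2.905]
wrist_force: [0.3, 0.1, -0.5]
width: 0.0004
time: 31.05
tool_pos: [0.645, -0.2231, 0.173]
ee_rot: [-3.141, 0.004, 2.905]
wrist_force: [-0.2, 0.3, 3.7]
width: 0.0007
time: 31.3
tool_pos: [0.645, -0.2232, 0.1656]
ee_rot: [-3.14, 0.006, 2.905]
wrist_force: [-3.4, 1.2, 7.8]
width: 0.0002
```

```bash
python3 -m inch '[{"grip":0,"dx":0,"dy":0,"dz":0.2,"rx":0,"ry":0,"rz":0}]'; python3 -m inch '[{"grip":0,"dx":0,"dy":0,"dz":0.2,"rx":0,"ry":0,"rz":0}]';  python3 -m inch '[{"grip":0,"dx":0,"dy":0,"dz":0.2,"rx":0,"ry":0,"rz":0}]'; python3 -m inch '[{"grip":0,"dx":0,"dy":0,"dz":0.2,"rx":0,"ry":0,"rz":0}]'
```

```text
time: 31.42
tool_pos: [0.6451, -0.2232, 0.1638]
ee_rot: [-3.139, 0.009, 2.905]
wrist_force: [-4.2, 2.3, 12.4]
width: 0.0004
time: 31.55
tool_pos: [0.6451, -0.2232, 0.1626]
ee_rot: [-3.139, 0.011, 2.905]
wrist_force: [-5.6, 1.5, 11.9]
width: 0.0004
time: 31.68
tool_pos: [0.6451, -0.2232, 0.1617]
ee_rot: [-3.138, 0.015, 2.905]
wrist_force: [-4.5, 2.0, 12.3]
width: 0.0004
time: 31.8
tool_pos: [0.6452, -0.2232, 0.1611]
ee_rot: [-3.137, 0.018, 2.905]
wrist_force: [-4.4, 2.2, 12.8]
width: 0.0003
```

```bash
python3 -m inch '[{"grip":0,"dx":0,"dy":0,"dz":0.4,"rx":0,"ry":0,"rz":0}]'; python3 -m inch '[{"grip":0,"dx":0,"dy":0,"dz":0.4,"rx":0,"ry":0,"rz":0}]'; python3 - <<'E'
from h import *
d=snap("side");s=snap("scene")
go(.6468,-.2238,.185,2.9059)
im=d["frame"][170:290,240:370,::-1];cv2.imwrite("pics/s1.png",cv2.resize(im,None,fx=6,fy=5,interpolation=cv2.INTER_CUBIC))
im=s["frame"][130:250,320:450,::-1];cv2.imwrite("pics/s2.png",cv2.resize(im,None,fx=6,fy=5,interpolation=cv2.INTER_CUBIC))
E
```

```text
time: 31.92
tool_pos: [0.6454, -0.2233, 0.1603]
ee_rot: [-3.136, 0.024, 2.905]
wrist_force: [-12.5, 5.1, 36.0]
width: 0.0002
time: 32.05
tool_pos: [0.6455, -0.2234, 0.1605]
ee_rot: [-3.134, 0.031, 2.905]
wrist_force: [-11.1, 4.8, 28.7]
width: 0.0006
t 32.15 pos [ 0.6454 -0.2234  0.1604] rpy [-3.1341  0.0313  2.9055] w 0.0003 F [-11.4   5.2  25.2]
turn [-0.09  0.36 -0.01] shift after turn [-0.06 -0.   -0.98]
shift now [-0.09 -0.01 -0.98]
```

View pics/s1.png

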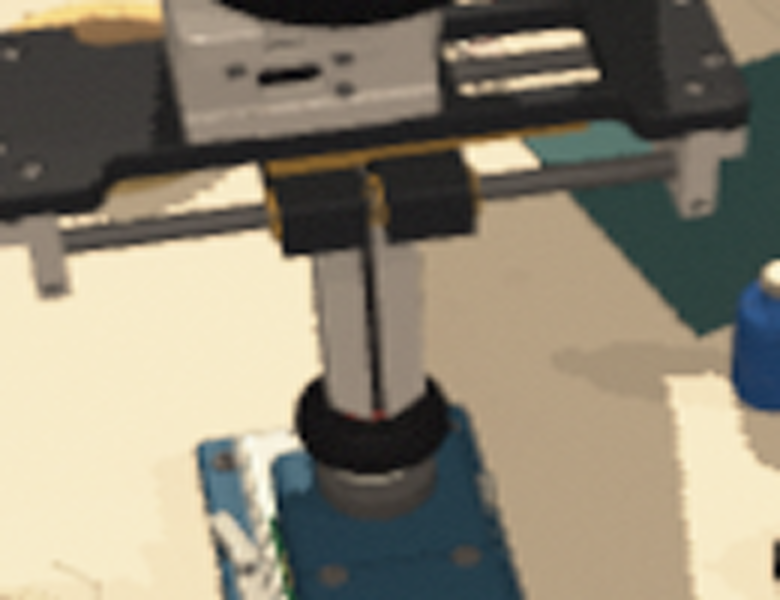

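View pics/s2.png

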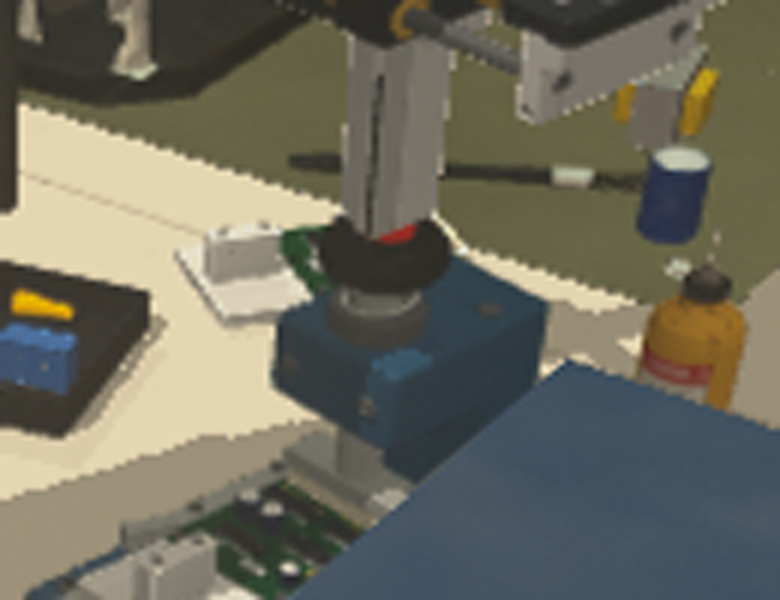

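The force jumped to 36 N with no further travel, so the plunger is on its stop. The picture shows the spring fully compressed. I'll hold it there.

```bash
python3 -m inch '[{"grip":0,"dx":0,"dy":0,"dz":0.3,"rx":0,"ry":0.1,"rz":0},{"grip":0,"dx":0,"dy":0,"dz":0.3,"rx":0,"ry":0.1,"rz":0},{"grip":0,"dx":0,"dy":0,"dz":0.3,"rx":0,"ry":0.1,"rz":0},{"grip":0,"dx":0,"dy":0,"dz":0.3,"rx":0,"ry":0.1,"rz":0},{"grip":0,"dx":0,"dy":0,"dz":0.3,"rx":0,"ry":0.1,"rz":0},{"grip":0,"dx":0,"dy":0,"dz":0.3,"rx":0,"ry":0.1,"rz":0}]'
```

```text
time: 32.9
tool_pos: [0.6452, -0.2233, 0.1606]
ee_rot: [-3.127, 0.009, 2.906]
wrist_force: [-7.8, 3.8, 19.4]
width: 0.0002
```

It has been held for about 1 s. Now I'll let the knob rise and back off.

```bash
python3 -m inch '[{"grip":0,"dx":0,"dy":0,"dz":-0.3,"rx":0,"ry":0,"rz":0},{"grip":0,"dx":0,"dy":0,"dz":-0.4,"rx":0,"ry":0,"rz":0},{"grip":0,"dx":0,"dy":0,"dz":-0.6,"rx":0,"ry":0,"rz":0},{"grip":0,"dx":0,"dy":0,"dz":-0.8,"rx":0,"ry":0,"rz":0},{"grip":0,"dx":0.4,"dy":0,"dz":-0.2,"rx":0,"ry":0,"rz":0},{"grip":0,"dx":0.8,"dy":0,"dz":0,"rx":0,"ry":0,"rz":0},{"grip":0,"dx":0.8,"dy":0,"dz":0,"rx":0,"ry":0,"rz":0},{"grip":0,"dx":0.8,"dy":0,"dz":0,"rx":0,"ry":0,"rz":0},{"grip":0.2,"dx":0.8,"dy":0,"dz":0,"rx":0,"ry":0,"rz":0},{"grip":0.4,"dx":0.6,"dy":0,"dz":0,"rx":0,"ry":0,"rz":0},{"grip":0.4,"dx":0,"dy":0,"dz":0,"rx":0,"ry":0,"rz":0}]'
python3 - <<'E'
from h import *
import pickle
go(.5655,-.2042,.0265,2.9059)
w=snap("wrist","t_w");d=snap("side");s=snap("scene")
print(tri([(s,spotter.place_of(s,"knob_top")[0]["pixel"]),(d,spotter.place_of(d,"knob_top")[0]["pixel"])]))
pickle.dump((w,s,d),open("t.pkl","wb"))
im=s["frame"][150:270,310:440,::-1];cv2.imwrite("pics/t2.png",cv2.resize(im,None,fx=6,fy=5,interpolation=cv2.INTER_CUBIC))
E
```

```text
time: 34.28
tool_pos: [0.5357, -0.1957, 0.2141]
ee_rot: [-3.128, 0.001, 2.906]
wrist_force: [0.8, -0.7, -0.5]
width: 0.0269
t 34.27 pos [ 0.5357 -0.1957  0.2141] rpy [-3.1282e+00  5.0000e-04  2.9056e+00] w 0.0269 F [ 0.8 -0.7 -0.5]
turn [-0.15  0.01 -0.  ] shift after turn [-1.24 -0.05  7.51]
shift now [-1.23  0.05  7.51]
[ 0.64653956 -0.22165408  0.18625177]
```

View pics/t_w.png

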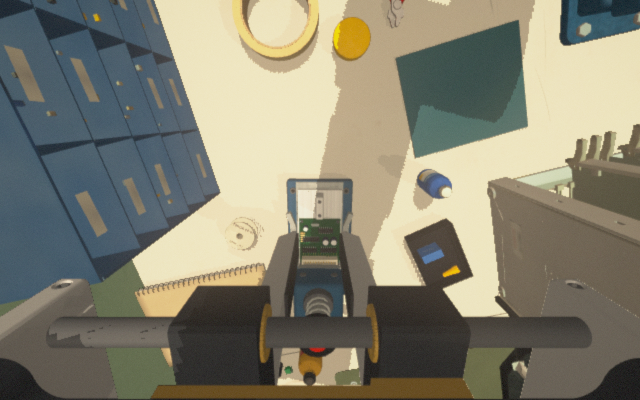

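View pics/t2.png

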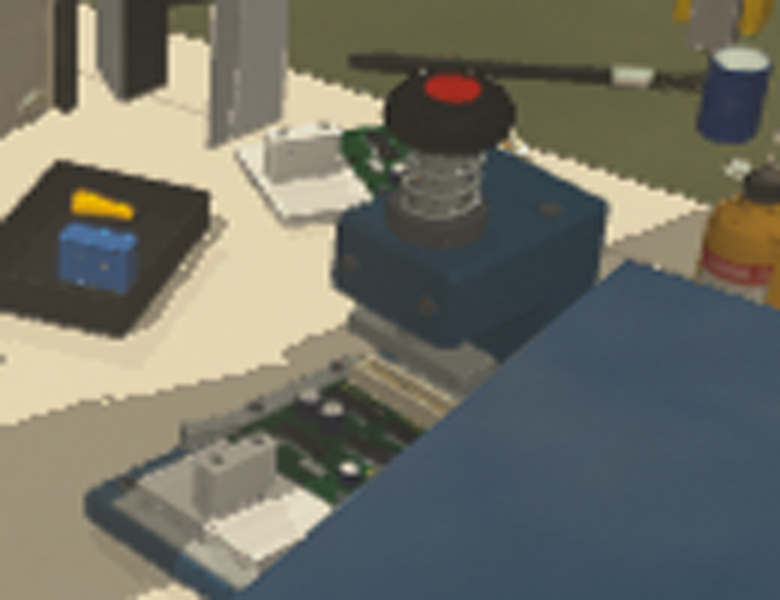

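The knob is back up (top about 0.186 m) and the card is still in place. The relay is in the tray too. I'll go back down to grip the card.

```bash
python3 -m inch '[{"grip":0.4,"dx":-0.6,"dy":0,"dz":0.3,"rx":-0.15,"ry":0,"rz":0},{"grip":0.4,"dx":-0.6,"dy":0,"dz":0.8,"rx":0,"ry":0,"rz":0},{"grip":0.4,"dx":0,"dy":0,"dz":0.9,"rx":0,"ry":0,"rz":0},{"grip":0.4,"dx":0,"dy":0,"dz":0.9,"rx":0,"ry":0,"rz":0},{"grip":0.4,"dx":0,"dy":0,"dz":0.9,"rx":0,"ry":0,"rz":0},{"grip":0.4,"dx":0,"dy":0,"dz":0.9,"rx":0,"ry":0,"rz":0},{"grip":0.4,"dx":0,"dy":0,"dz":0.3,"rx":0,"ry":0,"rz":0},{"grip":0.4,"dx":0,"dy":0,"dz":0,"rx":0,"ry":0,"rz":0}]'
python3 - <<'E'
from h import *
go(.5655,-.2042,.0275,2.9059)
E
```

```text
time: 35.52
tool_pos: [0.5715, -0.2039, 0.0722]
ee_rot: [3.138, -0.01, 2.906]
wrist_force: [0.6, 0.6, 0.3]
width: 0.0377
t 35.52 pos [ 0.5715 -0.2039  0.0722] rpy [ 3.1379 -0.0097  2.9063] w 0.0377 F [0.6 0.6 0.3]
turn [ 0.04 -0.11  0.  ] shift after turn [ 0.23 -0.07  1.79]
shift now [ 0.21 -0.08  1.79]
```

```bash
python3 -m inch '[{"grip":0.4,"dx":0.21,"dy":-0.08,"dz":0.3,"rx":0.04,"ry":-0.11,"rz":0},{"grip":0.4,"dx":0,"dy":0,"dz":0.5,"rx":0,"ry":0,"rz":0},{"grip":0.4,"dx":0,"dy":0,"dz":0,"rx":0,"ry":0,"rz":0}]'
python3 - <<'E'
from h import *
go(.5655,-.2042,.0275,2.9059)
w=snap("wrist");im=w["frame"][150:300,250:390,::-1];cv2.imwrite("pics/u1.png",cv2.resize(im,None,fx=5,fy=4,interpolation=cv2.INTER_CUBIC))
E
```

```text
time: 35.9
tool_pos: [0.5666, -0.2051, 0.0525]
ee_rot: [-3.141, 0.003, 2.906]
wrist_force: [-0.9, -0.6, 0.5]
width: 0.038
t 35.9 pos [ 0.5666 -0.2051  0.0525] rpy [-3.1409  0.0035  2.9062] w 0.038 F [-0.9 -0.6  0.5]
turn [-0.01  0.04  0.  ] shift after turn [0.05 0.03 1.  ]
shift now [0.06 0.03 1.  ]
```

View pics/u1.png

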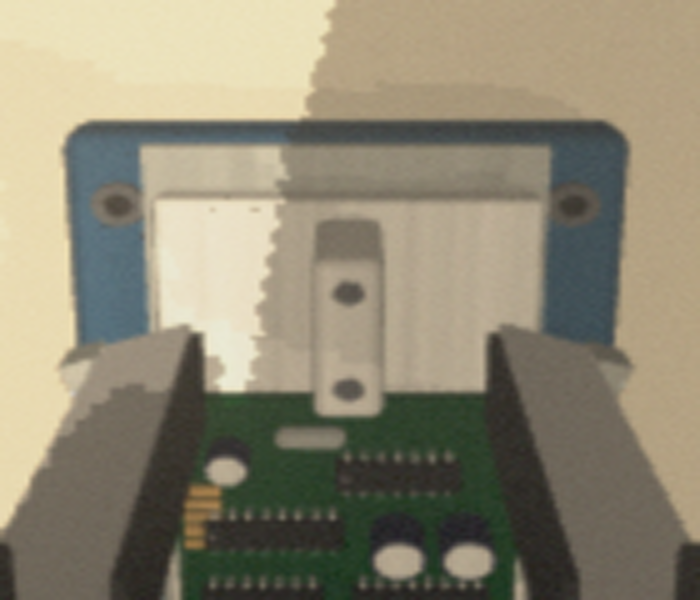

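The bar is centred between the fingers. I'll descend and grip it.

```bash
python3 -m inch '[{"grip":0.4,"dx":0.05,"dy":0.03,"dz":0.4,"rx":0,"ry":0.04,"rz":0},{"grip":0.4,"dx":0,"dy":0,"dz":0.4,"rx":0,"ry":0,"rz":0},{"grip":0.4,"dx":0,"dy":0,"dz":0.1,"rx":0,"ry":0,"rz":0},{"grip":0.4,"dx":0,"dy":0,"dz":0,"rx":0,"ry":0,"rz":0}]'
python3 - <<'E'
from h import *
go(.5655,-.2042,.0268,2.9059)
E
```

```text
time: 36.45
tool_pos: [0.5667, -0.2045, 0.0301]
ee_rot: [-3.14, 0.003, 2.906]
wrist_force: [0.5, 0.3, -1.1]
width: 0.0378
t 36.45 pos [ 0.5667 -0.2045  0.0301] rpy [-3.1403e+00  2.8000e-03  2.9063e+00] w 0.0378 F [ 0.5  0.3 -1.1]
turn [-0.01  0.03  0.  ] shift after turn [0.05 0.   0.13]
shift now [0.05 0.   0.13]
```

```bash
python3 -m inch '[{"grip":0.4,"dx":0.05,"dy":0,"dz":0.1,"rx":0,"ry":0.03,"rz":0},{"grip":0,"dx":0,"dy":0,"dz":0,"rx":0,"ry":0,"rz":0},{"grip":0,"dx":0,"dy":0,"dz":0,"rx":0,"ry":0,"rz":0},{"grip":0,"dx":0,"dy":0,"dz":0,"rx":0,"ry":0,"rz":0},{"grip":0,"dx":0,"dy":0,"dz":0,"rx":0,"ry":0,"rz":0},{"grip":0,"dx":0,"dy":0,"dz":0,"rx":0,"ry":0,"rz":0}]'
python3 -m inch '[{"grip":0,"dx":0,"dy":0,"dz":-0.12,"rx":0,"ry":0,"rz":0},{"grip":0,"dx":0.2,"dy":0,"dz":-0.02,"rx":0,"ry":0,"rz":0},{"grip":0,"dx":0.3,"dy":0,"dz":0,"rx":0,"ry":0,"rz":0}]'
```

```text
time: 37.2
tool_pos: [0.5659, -0.2045, 0.0282]
ee_rot: [-3.14, 0.001, 2.906]
wrist_force: [-0.4, 0.2, -0.2]
width: 0.0097
time: 37.58
tool_pos: [0.5522, -0.201, 0.0304]
ee_rot: [-3.141, -0.002, 2.906]
wrist_force: [-0.5, -0.1, -2.4]
width: 0.0097
```

```bash
python3 -m inch '[{"grip":0,"dx":0.4,"dy":0,"dz":0,"rx":0,"ry":0,"rz":0},{"grip":0,"dx":0.5,"dy":0,"dz":0,"rx":0,"ry":0,"rz":0},{"grip":0,"dx":0.5,"dy":0,"dz":0,"rx":0,"ry":0,"rz":0},{"grip":0,"dx":0.5,"dy":0,"dz":0,"rx":0,"ry":0,"rz":0}]'
python3 -m inch '[{"grip":0,"dx":0.5,"dy":0,"dz":-0.1,"rx":0,"ry":0,"rz":0},{"grip":0,"dx":0.5,"dy":0,"dz":-0.2,"rx":0,"ry":0,"rz":0},{"grip":0,"dx":0.2,"dy":0,"dz":-0.5,"rx":0,"ry":0,"rz":0},{"grip":0,"dx":0,"dy":0,"dz":-0.8,"rx":0,"ry":0,"rz":0},{"grip":0,"dx":0,"dy":0,"dz":-0.8,"rx":0,"ry":0,"rz":0},{"grip":0,"dx":0,"dy":0,"dz":-0.4,"rx":0,"ry":0,"rz":0},{"grip":0,"dx":0,"dy":0,"dz":0,"rx":0,"ry":0,"rz":0}]'
python3 - <<'E'
from h import *
go(.4365,.018,.095,2.9566)
s=snap("scene","v_scene");im=s["frame"][120:280,240:440,::-1];cv2.imwrite("pics/v1.png",cv2.resize(im,None,fx=4,fy=3.7,interpolation=cv2.INTER_CUBIC))
d=snap("side");im=d["frame"][140:300,230:430,::-1];cv2.imwrite("pics/v2.png",cv2.resize(im,None,fx=4,fy=3.7,interpolation=cv2.INTER_CUBIC))
E
```

```text
time: 38.08
tool_pos: [0.5018, -0.1887, 0.0301]
ee_rot: [-3.141, -0.004, 2.906]
wrist_force: [0.4, 0.3, -2.5]
width: 0.0097
time: 38.95
tool_pos: [0.4706, -0.1815, 0.1067]
ee_rot: [-3.14, 0.002, 2.906]
wrist_force: [-0.1, 0.2, -2.9]
width: 0.0098
t 38.95 pos [ 0.4706 -0.1815  0.1067] rpy [-3.1395e+00  1.9000e-03  2.9060e+00] w 0.0098 F [-0.1  0.2 -2.9]
turn [-0.02  0.02 -0.58] shift after turn [2.81 7.59 0.47]
shift now [3.19 7.44 0.45]
```

View pics/v1.png

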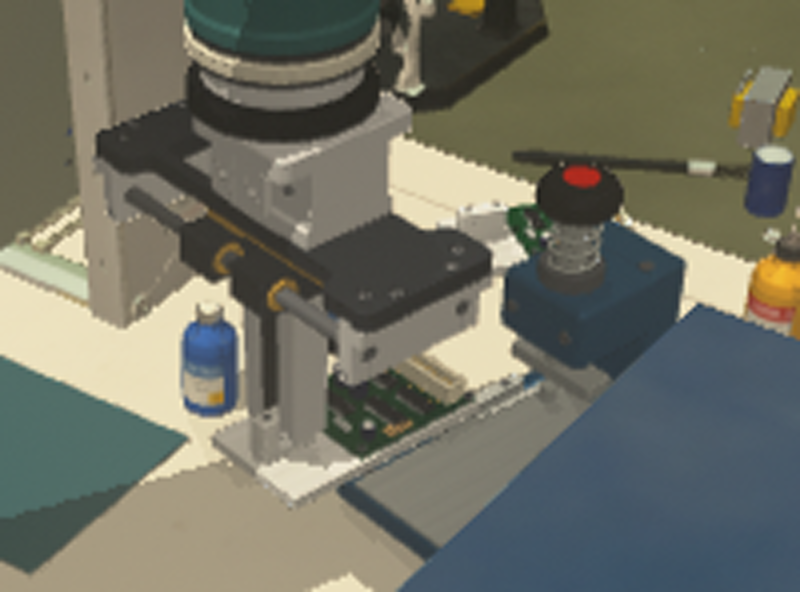

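View pics/v2.png

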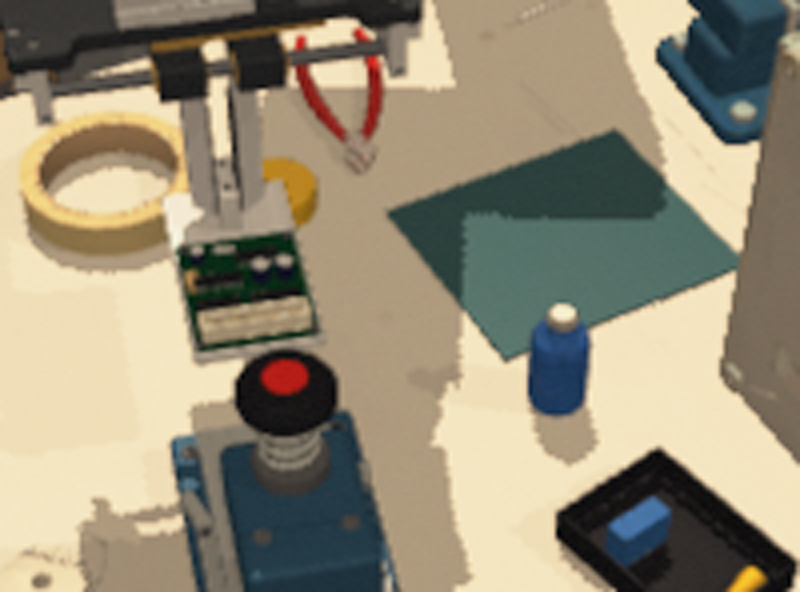

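The connector stands visibly lower than before, and the relay is in the tray. I'll carry the card back to the mat.

```bash
python3 -m inch '[{"grip":0,"dx":0.3,"dy":0.4,"dz":0,"rx":0,"ry":0,"rz":0},{"grip":0,"dx":0.4,"dy":0.8,"dz":0,"rx":0,"ry":0,"rz":0},{"grip":0,"dx":0.4,"dy":0.8,"dz":0,"rx":0,"ry":0,"rz":0},{"grip":0,"dx":0.4,"dy":0.8,"dz":0,"rx":0,"ry":0,"rz":0},{"grip":0,"dx":0.4,"dy":0.8,"dz":0,"rx":0,"ry":0,"rz":0},{"grip":0,"dx":0.4,"dy":0.8,"dz":0,"rx":0,"ry":0,"rz":0},{"grip":0,"dx":0.4,"dy":0.8,"dz":0,"rx":0,"ry":0,"rz":0},{"grip":0,"dx":0.3,"dy":0.8,"dz":0,"rx":0,"ry":0,"rz":0},{"grip":0,"dx":0.2,"dy":0.8,"dz":0.2,"rx":0,"ry":0,"rz":0},{"grip":0,"dx":0,"dy":0.4,"dz":0.4,"rx":0,"ry":0,"rz":0},{"grip":0,"dx":0,"dy":0,"dz":0.4,"rx":0,"ry":0,"rz":0},{"grip":0,"dx":0,"dy":0,"dz":0,"rx":0,"ry":0,"rz":0}]'
python3 - <<'E'
from h import *
go(.437,.018,.012,2.906)
E
```

```text
time: 40.55
tool_pos: [0.4211, 0.0323, 0.0725]
ee_rot: [3.138, -0.016, 2.914]
wrist_force: [0.2, -0.4, -1.9]
width: 0.01
t 40.55 pos [0.4211 0.0323 0.0725] rpy [ 3.1376 -0.0164  2.9139] w 0.01 F [ 0.2 -0.4 -1.9]
turn [ 0.05 -0.19  0.09] shift after turn [-0.75 -0.41  2.42]
shift now [-0.79 -0.42  2.4 ]
```

```bash
python3 -m inch '[{"grip":0,"dx":-0.4,"dy":-0.2,"dz":0.3,"rx":0.05,"ry":-0.19,"rz":0.09},{"grip":0,"dx":-0.35,"dy":-0.2,"dz":0.6,"rx":0,"ry":0,"rz":0},{"grip":0,"dx":0,"dy":0,"dz":0.6,"rx":0,"ry":0,"rz":0},{"grip":0,"dx":0,"dy":0,"dz":0.4,"rx":0,"ry":0,"rz":0},{"grip":0,"dx":0,"dy":0,"dz":0,"rx":0,"ry":0,"rz":0}]'
python3 - <<'E'
from h import *
go(.437,.018,.012,2.906)
E
```

```text
time: 41.18
tool_pos: [0.4378, 0.0153, 0.0205]
ee_rot: [-3.14, -0.001, 2.902]
wrist_force: [-1.0, -0.8, -1.6]
width: 0.0096
t 41.17 pos [0.4378 0.0153 0.0205] rpy [-3.1401e+00 -6.0000e-04  2.9017e+00] w 0.0096 F [-1.  -0.8 -1.6]
turn [-0.02 -0.01 -0.05] shift after turn [0.06 0.1  0.34]
shift now [0.06 0.1  0.34]
```

```bash
python3 -m inch '[{"grip":0,"dx":0,"dy":0,"dz":0.2,"rx":0,"ry":0,"rz":0},{"grip":0,"dx":0,"dy":0,"dz":0.1,"rx":0,"ry":0,"rz":0},{"grip":0,"dx":0,"dy":0,"dz":0.06,"rx":0,"ry":0,"rz":0},{"grip":0,"dx":0,"dy":0,"dz":0,"rx":0,"ry":0,"rz":0}]'; python3 -m inch '[{"grip":0,"dx":0,"dy":0,"dz":0.06,"rx":0,"ry":0,"rz":0},{"grip":0,"dx":0,"dy":0,"dz":0,"rx":0,"ry":0,"rz":0}]'
```

```text
time: 41.68
tool_pos: [0.4387, 0.0155, 0.012]
ee_rot: [-3.14, 0.002, 2.902]
wrist_force: [0.8, 0.0, -1.2]
width: 0.0096
time: 41.92
tool_pos: [0.4394, 0.0155, 0.0113]
ee_rot: [-3.141, 0.003, 2.903]
wrist_force: [0.6, -0.3, -2.2]
width: 0.0098
```

```bash
python3 -m inch '[{"grip":0,"dx":0,"dy":0,"dz":0.06,"rx":0,"ry":0,"rz":0},{"grip":0,"dx":0,"dy":0,"dz":0.04,"rx":0,"ry":0,"rz":0}]'; python3 -m inch '[{"grip":0,"dx":0,"dy":0,"dz":0,"rx":0,"ry":0,"rz":0},{"grip":0.3,"dx":0,"dy":0,"dz":0,"rx":0,"ry":0,"rz":0},{"grip":0.3,"dx":0,"dy":0,"dz":0,"rx":0,"ry":0,"rz":0},{"grip":0.3,"dx":0,"dy":0,"dz":0,"rx":0,"ry":0,"rz":0},{"grip":0.3,"dx":0,"dy":0,"dz":-0.3,"rx":0,"ry":0,"rz":0},{"grip":0.3,"dx":0,"dy":0,"dz":-0.8,"rx":0,"ry":0,"rz":0},{"grip":0.3,"dx":0,"dy":0,"dz":-1,"rx":0,"ry":0,"rz":0},{"grip":0.3,"dx":0,"dy":0,"dz":-1,"rx":0,"ry":0,"rz":0},{"grip":0.3,"dx":0,"dy":0,"dz":-1,"rx":0,"ry":0,"rz":0},{"grip":0.3,"dx":-0.6,"dy":0,"dz":-0.8,"rx":0,"ry":0,"rz":0}]'
python3 - <<'E'
from h import *
import pickle
w=snap("wrist","w_w");s=snap("scene","w_s");d=snap("side","w_d");pickle.dump((w,s,d),open("w.pkl","wb"))
go(.437,.018,.012,2.906)
im=d["frame"][140:300,300:440,::-1];cv2.imwrite("pics/w1.png",cv2.resize(im,None,fx=5,fy=3.7,interpolation=cv2.INTER_CUBIC))
for q in("header_top","card","mat","knob_top","relay"):
  for n,p in (("w",w),("s",s),("d",d)): print(n,q,[(np.round(x["pixel"],1).tolist(),round(x["score"],2)) for x in spotter.place_of(p,q)[:2]])
E
```

```text
time: 42.18
tool_pos: [0.4396, 0.0155, 0.0111]
ee_rot: [-3.141, 0.004, 2.903]
wrist_force: [-3.1, 0.3, 4.7]
width: 0.0099
time: 43.42
tool_pos: [0.4537, 0.0123, 0.1384]
ee_rot: [-3.141, 0.005, 2.903]
wrist_force: [-0.3, 0.1, 1.0]
width: 0.0283
t 43.58 pos [0.4546 0.012  0.1379] rpy [-3.1411  0.0063  2.9023] w 0.0281 F [-0.3 -0.1 -0.6]
turn [-0.01  0.07 -0.04] shift after turn [0.74 0.07 5.04]
shift now [0.77 0.07 5.03]
w header_top [([319.7, 253.1], 0.92)]
s header_top []
d header_top [([378.3, 213.1], 0.63), ([298.0, 196.0], 0.17)]
w card [([318.9, 208.8], 0.89)]
s card [([241.1, 240.8], 0.78)]
d card [([369.3, 204.3], 0.57)]
w mat [([102.9, 335.2], 0.41)]
s mat [([239.8, 243.6], 0.81)]
d mat [([369.0, 205.7], 0.8)]
w knob_top []
s knob_top [([383.1, 166.6], 0.55)]
d knob_top [([302.4, 243.0], 0.85), ([305.1, 298.6], 0.17)]
w relay [([300.6, 357.4], 0.6)]
s relay [([327.4, 204.9], 0.47)]
d relay [([376.5, 211.3], 0.46)]
```

View pics/w_w.png

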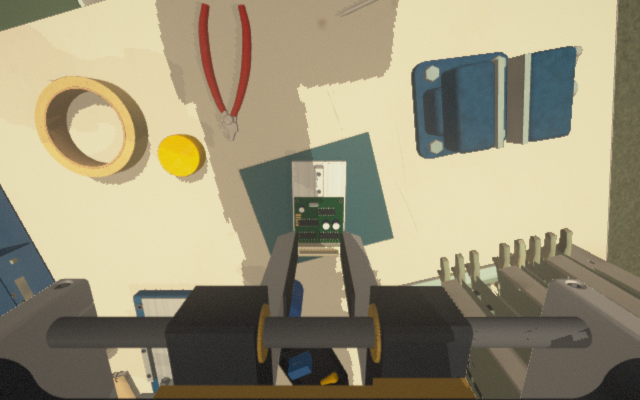

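View pics/w1.png

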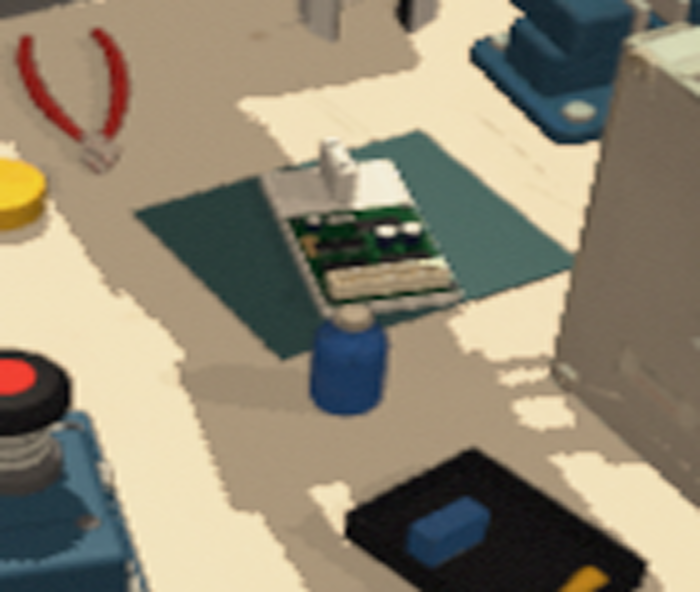

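View pics/w_s.png

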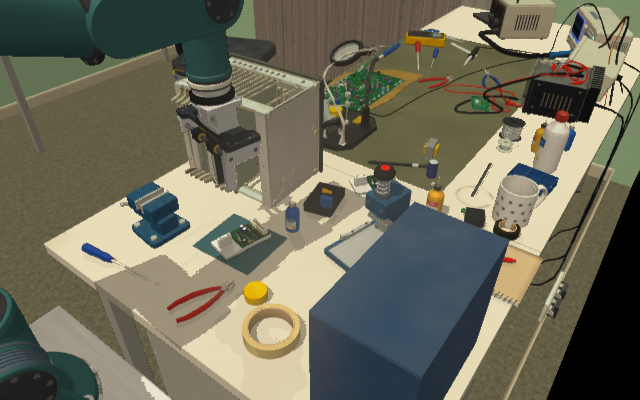

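```bash
python3 - <<'E'
from h import *
import pickle
w,s,d=pickle.load(open("w.pkl","rb"))
ps,o=pickle.load(open("m.pkl","rb"))
def corners(c,yaw,z):
    R2=np.array([[np.cos(yaw),-np.sin(yaw)],[np.sin(yaw),np.cos(yaw)]])
    q=np.array([[.039,-.025],[.051,-.025],[.051,.025],[.039,.025]])@R2.T+c
    return np.c_[q,np.full(4,z)]
def plate(c,yaw,z):
    R2=np.array([[np.cos(yaw),-np.sin(yaw)],[np.sin(yaw),np.cos(yaw)]])
    q=np.array([[-.056,-.03],[.056,-.03],[.056,.03],[-.056,.03]])@R2.T+c
    return np.c_[q,np.full(4,z)]
def draw(p,c,yaw,f):
    x0,y0=345,165;k=9
    a=cv2.resize(p["frame"][y0:y0+65,x0:x0+65,::-1],None,fx=k,fy=k,interpolation=cv2.INTER_CUBIC)
    for z,col in((.03,(0,0,255)),(.024,(0,255,0))):
        u=proj(p,corners(c,yaw,z)); cv2.polylines(a,[np.int32((u-[x0,y0])*k)],True,col,1)
    u=proj(p,plate(c,yaw,.011)); cv2.polylines(a,[np.int32((u-[x0,y0])*k)],True,(255,0,255),1)
    return a
a=draw(ps["side"],np.array([.4753,.016]),-.186,"");b=draw(d,np.array([.4764,.0065]),-.2386,"")
im=np.hstack([a,b]);cv2.imwrite("pics/x1.png",cv2.resize(im,(800,400)))
print(tri([(w,(319.7,253.1)),(d,(378.3,213.1))]), "before",tri([(ps["side"],o["header_top","side"][0][0]["pixel"]),(ps["wrist"],o["header_top","wrist"][0][0]["pixel"])]))
print("card c",ray(w,(318.9,208.8),.003),"relay s",ray(s,(327.4,204.9),.01))
print("knob",tri([(s,(383.1,166.6)),(d,(302.4,243))]))
E
```

```text
[ 0.52144245 -0.0028283   0.02573212] before [0.51820207 0.00378362 0.02753684]
card c [0.47726711 0.00714007 0.003     ] relay s [ 0.67444891 -0.07332932  0.01      ]
knob [ 0.64684943 -0.22048149  0.18552248]
```

View pics/x1.png

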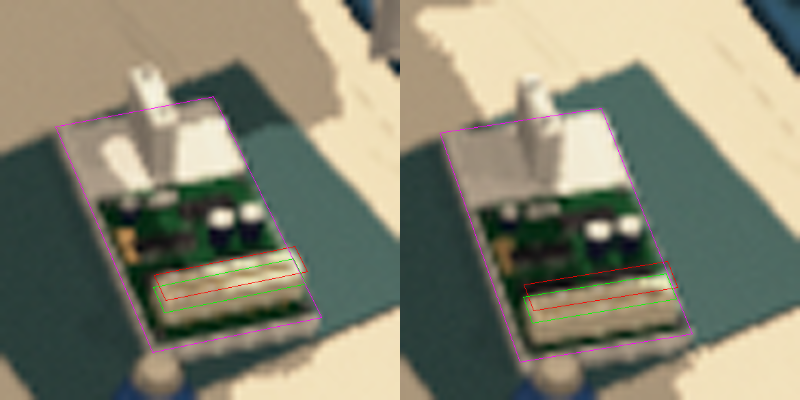

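The overlay settles the connector: its top matched the proud outline (red) before and sits on the home outline (green) now. The card lies flat, centred near the mat's middle at (0.476, 0.007). The knob is up, the relay is in the tray, and the fingers are clear, so I'm handing in.

```bash
python3 -c "
from bench import robot
print(robot.close_job())"
```

```text
the job is handed in; nothing more can be done
None
```

The job is handed in, at about 44 s on the robot's clock; no verdict was given. The relay is in the black tray, the connector is pressed home, the plunger is back up, and the card lies flat on the mat with the gripper clear.

**Relay:** The first grasp closed just above it. All three cameras showed the fingertips about 7.5 mm behind the reported TCP, not 14 mm ahead as specified. I worked from the observed tips after that, and the second grasp held. The relay has tipped onto its side in the tray.

**Pressing:** The plate's rear edge measured −101.45 mm in the press frame, against −101.5 mm expected on the stops. The plunger met its stop with a peak of 36 N at the wrist and was held there for about 1 s.

**Last checks:**
- **Card:** its centre is at about (0.476, 0.007), close to the mat's middle.
- **Connector:** its top matches the home outline in the side picture. A rougher point measurement gave 25.7 mm over the bench, where 24 mm is home and 30 mm is proud, so it disagrees slightly but still points to home.
- **Knob:** its top measured about 0.186 m against 0.188 m when up, which is within the measuring error.
- **Bystanders:** they look unmoved in the pictures, but I did not measure their positions again.

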